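# Refit the dimmer knobs on the cue desk

### The arm

A 6-joint arm with a two-finger parallel gripper is mounted at the origin on the work surface. World frame = base frame: x ahead of the robot, y to its left, z up, the work surface at z = 0. Lengths are in m, angles in rad, forces in N, time in s.
With the tool pointing down it reaches from about 0.375 to 0.9 m from the base axis. Payload 3.1 kg.
Tool frame: the origin (TCP) lies at the very end of the fingers, on their centre line; the grasp point (between the pads) lies 19 mm behind it (robot.grip_depth is the distance from the TCP to the grasp point, in m); z points along the fingers, y is the direction in which the jaws open and shut (so a half turn about z gives the same grasp; the last joint's range is limited). The gripper opens to 87 mm and grips with 3 to 60 N. Pads are 19 mm wide; open, the fingers measure 117 mm over their backs; the gripper's body (75 mm by 190 mm) begins 51 mm behind the grasp point.
Start: joints at [-1.373, 0.527, 1.433, -0, 1.181, -0.178], TCP at [0.229, -0.581, 0.223] pointing down, gripper open.
Joint ranges: [-3.08, 3.08], [-0.75, 2.2], [0.22, 2.44], [-1.43, 4.57], [0, 2.65], [-2.85, 2.85]. Speed limits (rad/s): [2.79, 2.79, 3.14, 3.14, 3.14, 3.14].

### API

Orientations are given as a unit quaternion [x, y, z, w].
In Python, from rig import robot gives the robot as it stands.
- The arm moves only by the tool drive_tool, never from a script. Its argument "series" is a list of rows, each a list of 7 numbers: the shift along the tool's x, y, z in m, then the turn, a rotation vector about the tool's x, y, z in degrees, then the opening, from 0 (shut) to 1 (fully open). A call has 1 to 5 rows; each row shifts and turns the commanded pose from where the row before left it, along the tool's axes as they then stand; what a row does not reach is not made up. A row lasts 1/8 s, in which the tool goes at most 62.5 mm and 10.7 degrees, less where a joint would pass 70% of its speed; a pose out of reach is approached as far as the arm can. A call is refused whole if a number of a shift passes 0.0625 or a number of a turn 10.7, either way. A call with a gripper value outside its range is refused whole. The fingers move at their own pace and stop on an object; "squeeze" is the grip in N (left out, the last holds). Time passes only in rows, so rows that do not move let the fingers close. It gives the time, the measured TCP pose, the force and the opening at its end, in the units of the state.
- robot.get_obs(): the state, without advancing time (a new reading comes with each control period).
- robot.camera(name): name is "scene" or "side" or "wrist"; returns (picture, depth): 384x512x3 uint8, blue, green, red; 384x512 float32, m along the optical axis (not along the pixel's ray), 0 where there is no reading.
- robot.camera_model(name): a dict with "fx", "fy", "cx", "cy" (pixels), "k1" (the pictures are not rectified: a ray, as slopes to the right and down, at radius r is drawn at 1 + k1 r^2 times it, then the intrinsics apply), "R" (3x3) and "t" (3): a world point X has camera coordinates R X + t. Camera axes: x right, y down, z forward; pixel columns grow to the right and rows downward; lengths in m; the calibration is good to about 2 mm. A picture is of the moment at which its call begins: read the wrist's pose just before it. camera_model takes no time and is no camera call; for the wrist camera it gives the pose at the moment of the call.
- robot.hand_in(): hands the job in, once; it reports no verdict.
The state is a dict: "time": time; "q": joint angles; "joint_velocities": joint speeds; "joint_torque": joint torques, N m; "position": TCP position; "tool_rot": TCP orientation; "ft_force": force on the tool from outside, world axes, zero at the start; "moment": the same for the moment, N m; "grip_width": finger opening in m.
Only numpy, scipy, OpenCV 4.12 (cv2) and the standard library are available. Lean on these libraries where they do the work, as an engineer would, in place of code of your own. Each camera call takes 0.05 s, during which the arm holds its last target. There are 200 camera calls.

### The job

Lift the metal transit cover off the dimmer panel and set it down right way up in the middle of the grey rubber mat. Then fit every grey knob lying loose on the desk onto a brass spindle of its own: turn it until its slots mesh with the spindle's teeth, push it fully home onto the panel, and turn the dimmer anticlockwise to its stop (off). Three or four knobs are there and any knob fits any spindle; leave a spare spindle bare, and do not knock or operate anything else on the desk.

Things in the scene. Friction and masses are not known exactly. Their poses are not given: they have to be found in the camera images.
- panel: fixed steel plate 90 (x) x 325 (y) x 12 mm thick lying on the desk, origin at the centre of its underside; top at z = 12 mm. Four spindles stand on its y axis at y = +112.5, +37.5, -37.5, -112.5 mm. At the start the cover stands on it over all the spindles
- teeth1 (a point): foot of spindle 1 (panel y = +112.5 mm), on its axis at the level of the plate's top; turns with the spindle, z up, x and y along its teeth. The brass spindle is a cross of four equal teeth, each 8 mm wide and reaching 13 mm from the axis, 18 mm tall; the top 5 mm is stepped in as a lead (5 mm wide, reaching 11 mm)
- teeth2 (a point): foot of spindle 2 (panel y = +37.5 mm), on its axis at the level of the plate's top; turns with the spindle, z up, x and y along its teeth. The brass spindle is a cross of four equal teeth, each 8 mm wide and reaching 13 mm from the axis, 18 mm tall; the top 5 mm is stepped in as a lead (5 mm wide, reaching 11 mm)
- teeth3 (a point): foot of spindle 3 (panel y = -37.5 mm), on its axis at the level of the plate's top; turns with the spindle, z up, x and y along its teeth. The brass spindle is a cross of four equal teeth, each 8 mm wide and reaching 13 mm from the axis, 18 mm tall; the top 5 mm is stepped in as a lead (5 mm wide, reaching 11 mm)
- teeth4 (a point): foot of spindle 4 (panel y = -112.5 mm), on its axis at the level of the plate's top; turns with the spindle, z up, x and y along its teeth. The brass spindle is a cross of four equal teeth, each 8 mm wide and reaching 13 mm from the axis, 18 mm tall; the top 5 mm is stepped in as a lead (5 mm wide, reaching 11 mm)
- spindle1 (a joint): angle of dimmer spindle 1 in rad: 0 at the anticlockwise stop (off), grows clockwise seen from above, up to 2.6; stays where it is left with a slight drag (0.04 N m). Starts between 0.35 and 1.1. Free play between a fitted knob and its spindle is about 0.12 rad either way
- spindle2 (a joint): angle of dimmer spindle 2 in rad: 0 at the anticlockwise stop (off), grows clockwise seen from above, up to 2.6; stays where it is left with a slight drag (0.04 N m). Starts between 0.35 and 1.1. Free play between a fitted knob and its spindle is about 0.12 rad either way
- spindle3 (a joint): angle of dimmer spindle 3 in rad: 0 at the anticlockwise stop (off), grows clockwise seen from above, up to 2.6; stays where it is left with a slight drag (0.04 N m). Starts between 0.35 and 1.1. Free play between a fitted knob and its spindle is about 0.12 rad either way
- spindle4 (a joint): angle of dimmer spindle 4 in rad: 0 at the anticlockwise stop (off), grows clockwise seen from above, up to 2.6; stays where it is left with a slight drag (0.04 N m). Starts between 0.35 and 1.1. Free play between a fitted knob and its spindle is about 0.12 rad either way
- knob1: loose grey knob, 90 g, mouth down; may be absent. Origin: centre of underside, z up. Skirt 36 mm square, z 0 to 20 mm, cut by a cross of slots 11 mm wide, 20 deep, along its x and y, open at the sides; disc 50 mm across, z 20 to 24; finger bar 46 (x) x 14 (y) mm, z 24 to 50. Meshes in four positions a quarter turn apart; home, its underside is on the plate; unmeshed it rides 13 to 18 mm high
- knob2: loose grey knob, 90 g, mouth down; may be absent. Origin: centre of underside, z up. Skirt 36 mm square, z 0 to 20 mm, cut by a cross of slots 11 mm wide, 20 deep, along its x and y, open at the sides; disc 50 mm across, z 20 to 24; finger bar 46 (x) x 14 (y) mm, z 24 to 50. Meshes in four positions a quarter turn apart; home, its underside is on the plate; unmeshed it rides 13 to 18 mm high
- knob3: loose grey knob, 90 g, mouth down; may be absent. Origin: centre of underside, z up. Skirt 36 mm square, z 0 to 20 mm, cut by a cross of slots 11 mm wide, 20 deep, along its x and y, open at the sides; disc 50 mm across, z 20 to 24; finger bar 46 (x) x 14 (y) mm, z 24 to 50. Meshes in four positions a quarter turn apart; home, its underside is on the plate; unmeshed it rides 13 to 18 mm high
- knob4: loose grey knob, 90 g, mouth down; may be absent. Origin: centre of underside, z up. Skirt 36 mm square, z 0 to 20 mm, cut by a cross of slots 11 mm wide, 20 deep, along its x and y, open at the sides; disc 50 mm across, z 20 to 24; finger bar 46 (x) x 14 (y) mm, z 24 to 50. Meshes in four positions a quarter turn apart; home, its underside is on the plate; unmeshed it rides 13 to 18 mm high
- cover: loose aluminium transit cover, 300 g: an upside-down trough 60 (x) x 285 (y) x 36 mm tall, open underneath, walls 3 mm, with a black rib on top to lift it by, 16 (x) x 70 (y) mm, from z = 36 to 64 mm. Origin at the centre of its open underside, z up
- mat: fixed grey rubber mat 320 (x) x 130 (y) x 4 mm, to the left or right of the panel; origin at the centre of its underside
- stand: bystander, fixed: oak stand 90 x 200 mm and 92 mm tall with three amber lens caps upright in slots, on the side where the mat is not; origin at the centre of its underside
- toggle1 (a joint): bystander: left chrome toggle switch on a steel plate at the back; 0 as found, leave it
- toggle2 (a joint): bystander: right chrome toggle switch on the same plate; 0 as found, leave it
- bell (a joint): bystander: brass bell push, about 30 mm across, low on the desk near the panel's right end; 0 as found, grows to 0.004 m when pressed
- tape: bystander, loose: roll of grey tape 64 mm across and 24 mm tall, lying flat; origin at the centre of its underside
- torch: bystander, loose: metal torch 100 mm long along x and up to 34 mm thick, lying on the desk; origin under its middle
- mug: bystander, loose: white mug 78 mm across, 90 mm tall; origin at the centre of its underside

How it is judged:
On the way, in this order (a step that is already met when the one before it is completed fails the run):
1. the cover stands on the mat (x of cover in the frame of mat between -0.05 and 0.05 m and y of cover in the frame of mat between -0.045 and 0.045 m and z of cover in the frame of mat below 0.009 m and angle between cover's own z axis and vertical below 0.08 rad and linear speed of cover below 0.02 m/s), for 0.2 s.
2. every knob that is there is meshed and home on a spindle (((horizontal distance between knob1 and teeth1 below 0.005 m and z of knob1 in the frame of teeth1 below 0.004 m and angle between knob1's own z axis and vertical below 0.1 rad) or (horizontal distance between knob1 and teeth2 below 0.005 m and z of knob1 in the frame of teeth2 below 0.004 m and angle between knob1's own z axis and vertical below 0.1 rad) or (horizontal distance between knob1 and teeth3 below 0.005 m and z of knob1 in the frame of teeth3 below 0.004 m and angle between knob1's own z axis and vertical below 0.1 rad) or (horizontal distance between knob1 and teeth4 below 0.005 m and z of knob1 in the frame of teeth4 below 0.004 m and angle between knob1's own z axis and vertical below 0.1 rad)) and ((horizontal distance between knob2 and teeth1 below 0.005 m and z of knob2 in the frame of teeth1 below 0.004 m and angle between knob2's own z axis and vertical below 0.1 rad) or (horizontal distance between knob2 and teeth2 below 0.005 m and z of knob2 in the frame of teeth2 below 0.004 m and angle between knob2's own z axis and vertical below 0.1 rad) or (horizontal distance between knob2 and teeth3 below 0.005 m and z of knob2 in the frame of teeth3 below 0.004 m and angle between knob2's own z axis and vertical below 0.1 rad) or (horizontal distance between knob2 and teeth4 below 0.005 m and z of knob2 in the frame of teeth4 below 0.004 m and angle between knob2's own z axis and vertical below 0.1 rad)) and ((horizontal distance between knob3 and teeth1 below 0.005 m and z of knob3 in the frame of teeth1 below 0.004 m and angle between knob3's own z axis and vertical below 0.1 rad) or (horizontal distance between knob3 and teeth2 below 0.005 m and z of knob3 in the frame of teeth2 below 0.004 m and angle between knob3's own z axis and vertical below 0.1 rad) or (horizontal distance between knob3 and teeth3 below 0.005 m and z of knob3 in the frame of teeth3 below 0.004 m and angle between knob3's own z axis and vertical below 0.1 rad) or (horizontal distance between knob3 and teeth4 below 0.005 m and z of knob3 in the frame of teeth4 below 0.004 m and angle between knob3's own z axis and vertical below 0.1 rad)) and ((horizontal distance between knob4 and teeth1 below 0.005 m and z of knob4 in the frame of teeth1 below 0.004 m and angle between knob4's own z axis and vertical below 0.1 rad) or (horizontal distance between knob4 and teeth2 below 0.005 m and z of knob4 in the frame of teeth2 below 0.004 m and angle between knob4's own z axis and vertical below 0.1 rad) or (horizontal distance between knob4 and teeth3 below 0.005 m and z of knob4 in the frame of teeth3 below 0.004 m and angle between knob4's own z axis and vertical below 0.1 rad) or (horizontal distance between knob4 and teeth4 below 0.005 m and z of knob4 in the frame of teeth4 below 0.004 m and angle between knob4's own z axis and vertical below 0.1 rad))), for 0.2 s.
At the end, for the whole second after the job is handed in: The cover stands upright on the mat, its centre within 50 mm (along) and 45 mm (across) of the mat's; every knob present sits on a spindle, within 5 mm of its axis, upright and less than 4 mm above the plate, and that spindle stands within 0.12 rad of its anticlockwise stop (all of step 1 and ((horizontal distance between knob1 and teeth1 below 0.005 m and z of knob1 in the frame of teeth1 below 0.004 m and angle between knob1's own z axis and vertical below 0.1 rad and value of joint spindle1 below 0.12 rad) or (horizontal distance between knob1 and teeth2 below 0.005 m and z of knob1 in the frame of teeth2 below 0.004 m and angle between knob1's own z axis and vertical below 0.1 rad and value of joint spindle2 below 0.12 rad) or (horizontal distance between knob1 and teeth3 below 0.005 m and z of knob1 in the frame of teeth3 below 0.004 m and angle between knob1's own z axis and vertical below 0.1 rad and value of joint spindle3 below 0.12 rad) or (horizontal distance between knob1 and teeth4 below 0.005 m and z of knob1 in the frame of teeth4 below 0.004 m and angle between knob1's own z axis and vertical below 0.1 rad and value of joint spindle4 below 0.12 rad)) and ((horizontal distance between knob2 and teeth1 below 0.005 m and z of knob2 in the frame of teeth1 below 0.004 m and angle between knob2's own z axis and vertical below 0.1 rad and value of joint spindle1 below 0.12 rad) or (horizontal distance between knob2 and teeth2 below 0.005 m and z of knob2 in the frame of teeth2 below 0.004 m and angle between knob2's own z axis and vertical below 0.1 rad and value of joint spindle2 below 0.12 rad) or (horizontal distance between knob2 and teeth3 below 0.005 m and z of knob2 in the frame of teeth3 below 0.004 m and angle between knob2's own z axis and vertical below 0.1 rad and value of joint spindle3 below 0.12 rad) or (horizontal distance between knob2 and teeth4 below 0.005 m and z of knob2 in the frame of teeth4 below 0.004 m and angle between knob2's own z axis and vertical below 0.1 rad and value of joint spindle4 below 0.12 rad)) and ((horizontal distance between knob3 and teeth1 below 0.005 m and z of knob3 in the frame of teeth1 below 0.004 m and angle between knob3's own z axis and vertical below 0.1 rad and value of joint spindle1 below 0.12 rad) or (horizontal distance between knob3 and teeth2 below 0.005 m and z of knob3 in the frame of teeth2 below 0.004 m and angle between knob3's own z axis and vertical below 0.1 rad and value of joint spindle2 below 0.12 rad) or (horizontal distance between knob3 and teeth3 below 0.005 m and z of knob3 in the frame of teeth3 below 0.004 m and angle between knob3's own z axis and vertical below 0.1 rad and value of joint spindle3 below 0.12 rad) or (horizontal distance between knob3 and teeth4 below 0.005 m and z of knob3 in the frame of teeth4 below 0.004 m and angle between knob3's own z axis and vertical below 0.1 rad and value of joint spindle4 below 0.12 rad)) and ((horizontal distance between knob4 and teeth1 below 0.005 m and z of knob4 in the frame of teeth1 below 0.004 m and angle between knob4's own z axis and vertical below 0.1 rad and value of joint spindle1 below 0.12 rad) or (horizontal distance between knob4 and teeth2 below 0.005 m and z of knob4 in the frame of teeth2 below 0.004 m and angle between knob4's own z axis and vertical below 0.1 rad and value of joint spindle2 below 0.12 rad) or (horizontal distance between knob4 and teeth3 below 0.005 m and z of knob4 in the frame of teeth3 below 0.004 m and angle between knob4's own z axis and vertical below 0.1 rad and value of joint spindle3 below 0.12 rad) or (horizontal distance between knob4 and teeth4 below 0.005 m and z of knob4 in the frame of teeth4 below 0.004 m and angle between knob4's own z axis and vertical below 0.1 rad and value of joint spindle4 below 0.12 rad))); the robot touches nothing.
It fails at once if a loose bystander is shoved more than 30 mm (distance of any of tape, torch, mug from where it was at the start of the episode above 0.03 m).
It fails at once if a toggle switch is thrown or the bell push pressed (value of joint any of toggle1, toggle2 above 0.3 rad or value of joint bell above 0.002 m).
Of knob1, knob2, knob3, knob4 only 3 to 4 are there at a start; the rules pass over those that are not, and their reading is None.
At some moment in a run one of knob1, knob2, knob3, knob4 may be knocked a few centimetres aside while the robot is not near it.
It also fails if it takes over 200 s, if anything falls off the work surface, if the arm or the gripper's body presses on something with over 40 N, if the wrist force passes 120 N, or if a joint passes its speed limit or range.

## Working session

There is one attempt and no reset: what is moved stays moved. The work goes in short steps, Python scripts to look and compute and a tool call to move; the robot and the scene stay as the last step left them, time stands still between calls to the robot, and variables do not carry over. Pictures are saved under pics/ and viewed, about 12 in all and at most 16, crops included, and the job is handed in when it is done.

Besides the shell and the picture viewer there is one more tool, called after "Request:" as name([rows], argument=value, ...), one row to a line, values as JSON. drive_tool: Moves the arm, as the interface text tells. Its arguments: {"type":"object","properties":{"series":{"type":"array"},"squeeze":{"type":"number"}},"required":["series"]}

```bash
ls; mkdir -p pics; cat > h.py <<'E'
import numpy as np, cv2
from rig import robot
from scipy.spatial.transform import Rotation as Ro
def shot(n):
    m=robot.camera_model(n); p,d=robot.camera(n); return p,d,m
def und(uv,m):
    uv=np.atleast_2d(np.asarray(uv,float)); K=np.array([[m['fx'],0,m['cx']],[0,m['fy'],m['cy']],[0,0,1]])
    return cv2.undistortPoints(uv[:,None],K,np.array([m['k1'],0,0,0.]))[:,0]
def onplane(uv,m,z):
    s=und(uv,m); R=np.array(m['R']);t=np.array(m['t'])
    d=np.c_[s,np.ones(len(s))]@R; c=-R.T@t
    return c+d*((z-c[2])/d[:,2])[:,None]
def pts(d,m):
    h,w=d.shape; u,v=np.meshgrid(np.arange(w),np.arange(h))
    s=und(np.c_[u.ravel(),v.ravel()],m); z=d.ravel()
    P=(np.c_[s*z[:,None],z]-np.array(m['t']))@np.array(m['R'])
    P[z==0]=np.nan
    return P.reshape(h,w,3)
def proj(X,m):
    Y=np.atleast_2d(X)@np.array(m['R']).T+np.array(m['t']); s=Y[:,:2]/Y[:,2:]
    s=s*(1+m['k1']*(s**2).sum(1,keepdims=True)); return s*[m['fx'],m['fy']]+[m['cx'],m['cy']]
def local(P):  # world point -> tool frame of TCP
    o=robot.get_obs(); return Ro.from_quat(o['tool_rot']).inv().apply(np.asarray(P)-o['position'])
def yaw():
    R=Ro.from_quat(robot.get_obs()['tool_rot']).as_matrix(); return np.degrees(np.arctan2(R[1,1],R[0,1])) # world heading of tool y
E
python3 - <<'E'
from h import *
print(robot.get_obs(), robot.grip_depth)
for n in ('scene','side'):
    p,d,m=shot(n); cv2.imwrite(f'pics/{n}0.png',p); print(n,m,(d>0).mean())
    np.savez(f'{n}0.npz',p=p,d=d)
R=Ro.from_quat(robot.get_obs()['tool_rot']).as_matrix();print(R)
E
```

```text
pics
{'time': 0.0, 'q': array([-1.37351664e+00,  5.28462569e-01,  1.43389375e+00, -2.76274189e-05,
        1.18139730e+00, -1.78529160e-01]), 'joint_velocities': array([-0.00025842,  0.00167087, -0.00083146,  0.0009466 ,  0.00023392,
       -0.00132313]), 'joint_torque': array([-1.42304165e-03, -4.40052652e+01, -1.76592851e+01,  6.31666020e-02,
        5.82707429e-02, -1.49107168e-04]), 'position': array([ 0.22924821, -0.58065269,  0.22157657]), 'tool_rot': array([ 9.82396292e-01,  1.86805671e-01, -2.29029948e-05, -1.08031455e-03]), 'ft_force': array([ 0.45401063,  0.87073354, -0.10749626]), 'moment': array([ 0.05697797, -0.00218177,  0.01878818]), 'grip_width': 0.08708148516581884} 0.0187
scene {'fx': 379.3152926100777, 'fy': 379.3152926100777, 'cx': 256.8528022586635, 'cy': 189.0994649501582, 'k1': -0.08524779952998042, 'R': array([[ 0.81348059,  0.58150775,  0.00990326],
       [ 0.46580278, -0.64123408, -0.60979228],
       [-0.34824862,  0.50066715, -0.7924994 ]]), 't': array([-0.4806824 , -0.25667087,  1.17587279])} 0.9959767659505209
side {'fx': 483.4959215122091, 'fy': 483.4959215122091, 'cx': 261.2769809756565, 'cy': 191.3272823500297, 'k1': 0.0488482125321491, 'R': array([[-0.99741236, -0.06895614, -0.02033812],
       [-0.01605389,  0.48937835, -0.87192379],
       [ 0.07007753, -0.86934106, -0.48921903]]), 't': array([0.61287717, 0.0549428 , 1.25386102])} 0.9960123697916666
[[ 9.30238801e-01  3.66954510e-01 -4.01258187e-04]
 [ 3.66954581e-01 -9.30236881e-01  1.91855391e-03]
 [ 3.30756846e-04 -1.93195682e-03 -9.99998079e-01]]
```

View pics/scene0.png

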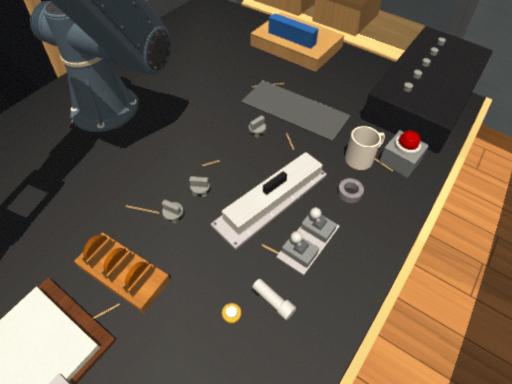

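View pics/side0.png

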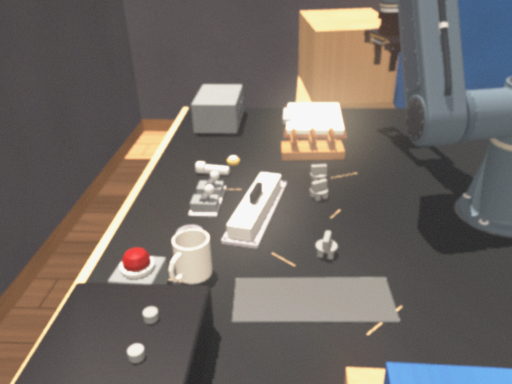

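Scene view: cover with black rib at (275,184) on the panel, mat at (295,108), knobs at (258,125), (199,186), (172,210); bell (232,313), torch, toggles, tape and mug lie around. The side view shows the same three knobs, at (327,243), (319,170) and (319,188).

```bash
python3 - <<'E'
from h import *
for n in ('scene','side'):
    z=np.load(n+'0.npz');p,d=z['p'],z['d'];m=robot.camera_model(n);P=pts(d,m)
    x,y,h=P[...,0],P[...,1],P[...,2]
    ws=(x>.3)&(x<.95)&(y>-.45)&(y<.55)
    print(n,'desk z',np.nanmedian(h[ws&(h<.03)]))
    for lo,hi,nm in ((.068,.085,'z76'),(.041,.053,'z48')):
        mk=(ws&(h>lo)&(h<hi)).astype(np.uint8)
        k,l,s,c=cv2.connectedComponentsWithStats(mk)
        for i in range(1,k):
            if s[i,4]<12: continue
            q=P[l==i]; mn=np.median(q,0); w,v=np.linalg.eigh(np.cov(q[:,:2].T))
            print(nm,s[i,4],c[i].round(),q[:,:2].mean(0).round(4),((q[:,:2].min(0)+q[:,:2].max(0))/2).round(4),mn[2].round(4),'ang',np.degrees(np.arctan2(v[1,1],v[0,1])).round(1),(np.sqrt(w*12)*1000).round(),p[l==i].mean(0).round())
    # mat: grey region
    hsv=p.astype(int); g=(np.ptp(hsv,axis=2)<15)&(hsv.mean(2)>60)&(hsv.mean(2)<135)&(np.abs(h)<.02)&ws
    k,l,s,c=cv2.connectedComponentsWithStats(g.astype(np.uint8)); i=1+s[1:,4].argmax()
    cn=max(cv2.findContours((l==i).astype(np.uint8),0,2)[0],key=len)
    b=cv2.boxPoints(cv2.minAreaRect((onplane(cn[:,0],m,.004)[:,:2]*1000).astype(np.float32)));print('mat',s[i],b.mean(0),b)
    # cover+panel white
    wt=(hsv.min(2)>150)&ws&(h>.036)&(h<.058)
    k,l,s,c=cv2.connectedComponentsWithStats(wt.astype(np.uint8)); i=1+s[1:,4].argmax()
    cn=max(cv2.findContours((l==i).astype(np.uint8),0,2)[0],key=len)
    print('cover',cv2.minAreaRect((onplane(cn[:,0],m,.048)[:,:2]*1000).astype(np.float32)))
E
```

```text
scene desk z -0.0009585252751171348
z76 443 [408. 117.] [0.805  0.4288] [0.8018 0.4291] 0.0763 ang 180.0 [  6. 245.] [26. 24. 25.]
z76 127 [367. 133.] [0.7393 0.3003] [0.7435 0.291 ] 0.0767 ang -168.3 [28. 69.] [139. 159. 171.]
z76 15 [381. 133.] [0.7711 0.3234] [0.7715 0.323 ] 0.0744 ang 72.0 [ 9. 21.] [184. 205. 215.]
z76 142 [362. 147.] [0.7519 0.2431] [0.7461 0.2541] 0.0762 ang -168.6 [29. 73.] [140. 160. 172.]
z76 181 [407. 146.] [0.8452 0.3193] [0.8427 0.3305] 0.0731 ang -178.0 [36. 66.] [113. 122. 177.]
z76 180 [274. 180.] [0.6279 0.0187] [0.6271 0.0203] 0.0734 ang 77.5 [17. 71.] [50. 52. 55.]
z76 32 [315. 211.] [0.7519 0.0025] [0.7511 0.0021] 0.0689 ang -166.7 [15. 16.] [219. 231. 236.]
z76 30 [296. 235.] [ 0.7501 -0.0775] [ 0.7496 -0.0775] 0.0699 ang 61.9 [11. 16.] [223. 235. 240.]
z76 143 [ 93. 245.] [ 0.4178 -0.3565] [ 0.4156 -0.3543] 0.077 ang 91.4 [ 9. 60.] [ 13.  60. 110.]
z76 151 [113. 259.] [ 0.4772 -0.3533] [ 0.474  -0.3501] 0.0777 ang 91.9 [11. 60.] [ 13.  64. 117.]
z76 155 [135. 273.] [ 0.5371 -0.348 ] [ 0.5347 -0.3454] 0.0773 ang 90.0 [10. 62.] [ 12.  63. 116.]
z4
[... 3544 characters left out ...]
513 0.2462] 0.0475 ang -165.1 [ 8. 39.] [206. 222. 231.]
z48 159 [194. 263.] [0.7347 0.3046] [0.7395 0.2922] 0.047 ang -160.9 [25. 73.] [182. 201. 214.]
z48 71 [160. 273.] [0.7983 0.3386] [0.7979 0.3387] 0.0481 ang 85.5 [ 2. 76.] [108. 113. 117.]
z48 29 [171. 274.] [0.7735 0.3408] [0.775 0.34 ] 0.047 ang -159.9 [ 7. 13.] [165. 181. 194.]
z48 84 [206. 333.] [0.6751 0.4958] [0.6752 0.4916] 0.0468 ang 88.8 [  2. 115.] [49. 49. 51.]
mat [   97   140   326   244 32224] [624.4896    53.948578] [[ 300.53232 -447.54993]
 [ 948.2782  -447.65887]
 [ 948.4469   555.4471 ]
 [ 300.70105  555.556  ]]
cover ((624.5638427734375, 34.59205627441406), (301.57098388671875, 65.90459442138672), 77.42668914794922)
```

```bash
cat >> h.py <<'E'
def need(P,head=None):
    l=local(P); n=np.linalg.norm(l); k=int(np.ceil(n/.06))
    o=robot.get_obs(); print('t',round(o['time'],2),'pos',np.round(o['position'],4),'yaw',round(yaw(),2),'q6',np.round(np.degrees(o['q'][5]),1),'w',round(o['grip_width'],4),'F',np.round(o['ft_force'],1))
    print(' local',l.round(4),'rows',k,'each',(l/k).round(4), 'turn z' , None if head is None else round(-((head-yaw()+90)%180-90),2))
E
python3 - <<'E'
from h import *
for n,c in (('scene',[(266,83),(349,115),(329,135),(242,104)]),('side',[(237,278),(393,277),(397,319),(232,321)])):
    m=robot.camera_model(n); q=onplane(c,m,.004)[:,:2]; print(n,q.round(3).tolist(),q.mean(0))
need([.6265,.021,.25],-13)
E
```

```text
scene [[0.345, 0.396], [0.641, 0.418], [0.634, 0.303], [0.346, 0.263]] [0.4913831  0.34488919]
side [[0.646, 0.296], [0.315, 0.277], [0.328, 0.402], [0.641, 0.423]] [0.48247998 0.34956432]
t 0.1 pos [ 0.2293 -0.5807  0.2217] yaw -68.47 q6 -10.2 w 0.0868 F [ 0.4 -0.2  0.7]
 local [ 0.5903 -0.414  -0.0273] rows 13 each [ 0.0454 -0.0318 -0.0021] turn z -55.47
```

Request:
drive_tool([
  [0.0454,-0.0318,-0.0021,0,0,0,1],
  [0.0454,-0.0318,-0.0021,0,0,0,1],
  [0.0454,-0.0318,-0.0021,0,0,0,1],
  [0.0454,-0.0318,-0.0021,0,0,0,1],
  [0.0454,-0.0318,-0.0021,0,0,0,1],
], squeeze=40)

```text
time: 0.72
position: [0.3828, -0.3484, 0.2329]
tool_rot: [0.982, 0.187, -0.0, -0.0]
ft_force: [0.3, 0.4, 0.8]
grip_width: 0.0868
```

Request:
drive_tool([
  [0.0454,-0.0318,-0.0021,0,0,0,1],
  [0.0454,-0.0318,-0.0021,0,0,0,1],
  [0.0454,-0.0318,-0.0021,0,0,0,1],
  [0.0454,-0.0318,-0.0021,0,0,0,1],
  [0.0454,-0.0318,-0.0021,0,0,0,1],
])

```text
time: 1.35
position: [0.5356, -0.1172, 0.2433]
tool_rot: [0.982, 0.187, -0.0, -0.0]
ft_force: [0.4, -0.5, -0.2]
grip_width: 0.0868
```

Request:
drive_tool([
  [0.0454,-0.0318,-0.0021,0,0,0,1],
  [0.0454,-0.0318,-0.0021,0,0,0,1],
  [0.0454,-0.0318,-0.0021,0,0,0,1],
  [0,0,0,0,0,-10,1],
  [0,0,0,0,0,-10,1],
])

```text
time: 1.98
position: [0.6266, 0.0211, 0.249]
tool_rot: [0.934, 0.358, -0.001, -0.0]
ft_force: [-0.2, -0.5, -0.3]
grip_width: 0.0871
```

Request:
drive_tool([
  [0,0,0,0,0,-10,1],
  [0,0,0,0,0,-10,1],
  [0,0,0,0,0,-10,1],
  [0,0,0,0,0,-5.5,1],
  [0,0,0,0,0,0,1],
])

```text
time: 2.6
position: [0.6263, 0.0199, 0.2493]
tool_rot: [0.783, 0.622, -0.0, -0.0]
ft_force: [0.3, -0.2, -0.4]
grip_width: 0.087
```

```bash
python3 - <<'E'
from h import *
need([.6265,.021,.25],-13)
p,d,m=shot('wrist'); cv2.imwrite('pics/w1.png',p); np.savez('w1.npz',p=p,d=d)
P=pts(d,m); h=P[...,2]
print(m['fx'], -np.array(m['R']).T@m['t'])
for lo,hi,nm in ((.068,.085,'rib'),(.041,.055,'top')):
    mk=((h>lo)&(h<hi)&(np.abs(P[...,0]-.6265)<.15)).astype(np.uint8)
    k,l,s,c=cv2.connectedComponentsWithStats(mk); i=1+s[1:,4].argmax()
    cn=max(cv2.findContours((l==i).astype(np.uint8),0,2)[0],key=len)[:,0]
    print(nm,s[i],np.median(h[l==i]),cv2.minAreaRect((onplane(cn,m,.076 if nm=='rib' else .048)[:,:2]*1000).astype(np.float32)))
E
```

```text
t 2.6 pos [0.6263 0.0199 0.2493] yaw -13.04 q6 4.7 w 0.087 F [ 0.3 -0.2 -0.4]
 local [ 0.0011 -0.0001 -0.0007] rows 1 each [ 0.0011 -0.0001 -0.0007] turn z -0.04
278.8378823080981 [0.64212147 0.08617296 0.41069059]
rib [248 145  13  57 730] 0.07497694235488071 ((626.1752319335938, 25.167362213134766), (69.32707214355469, 14.899930000305176), 77.19468688964844)
top [ 229   54   50  183 7719] 0.047145984372411874 ((631.4727783203125, 47.59626007080078), (234.173828125, 59.77543258666992), 77.36563873291016)
```

Request:
drive_tool([
  [0.0043,-0.0003,0.049,0,0,-0.2,1],
  [0,0,0.049,0,0,0,1],
  [0,0,0.049,0,0,0,1],
  [0,0,0.03,0,0,0,1],
  [0,0,0.019,0,0,0,1],
])

```text
time: 3.28
position: [0.6265, 0.0242, 0.0519]
tool_rot: [0.782, 0.624, -0.001, -0.001]
ft_force: [-0.3, 0.6, 0.2]
grip_width: 0.0868
```

Request:
drive_tool([
  [0,0,0,0,0,0,0],
  [0,0,0,0,0,0,0],
  [0,0,0,0,0,0,0],
  [0,0,0,0,0,0,0],
  [0,0,0,0,0,0,0],
])

```text
time: 3.9
position: [0.6276, 0.024, 0.0545]
tool_rot: [0.781, 0.624, 0.0, 0.0]
ft_force: [0.9, 0.5, -1.0]
grip_width: 0.0453
```

Request:
drive_tool([
  [0,0,0,0,0,0,0],
  [0,0,-0.01,0,0,0,0],
  [0,0,-0.03,0,0,0,0],
  [0,0,-0.04,0,0,0,0],
  [0,0,-0.04,0,0,0,0],
])

```text
time: 4.53
position: [0.6273, 0.0241, 0.1755]
tool_rot: [0.781, 0.624, 0.0, 0.0]
ft_force: [0.2, -0.5, -0.0]
grip_width: 0.0018
```

```bash
python3 - <<'E'
from h import *
need([.485,.347,.17],-86)
p,d,m=shot('scene'); cv2.imwrite('pics/s2.png',p)
E
```

```text
t 4.53 pos [0.6273 0.0241 0.1755] yaw -12.77 q6 4.8 w 0.0018 F [ 0.2 -0.5 -0. ]
 local [ 0.2835 -0.2102  0.0055] rows 6 each [ 0.0472 -0.035   0.0009] turn z 73.23
```

```bash
python3 - <<'E'
from h import *
p,d,m=shot('wrist'); P=pts(d,m); h=P[...,2]
for lo,hi,nm in ((.068,.085,'rib'),(.041,.055,'top')):
    mk=((h>lo)&(h<hi)&(np.abs(P[...,0]-.6265)<.15)).astype(np.uint8)
    k,l,s,c=cv2.connectedComponentsWithStats(mk); i=1+s[1:,4].argmax()
    cn=max(cv2.findContours((l==i).astype(np.uint8),0,2)[0],key=len)[:,0]
    print(nm,s[i],np.median(h[l==i]),cv2.minAreaRect((onplane(cn,m,.076 if nm=='rib' else .048)[:,:2]*1000).astype(np.float32)))
s=cv2.imread('pics/s2.png')[60:300,120:400]; cv2.imwrite('pics/v3.png',np.hstack([cv2.resize(s,(448,384)),p[:,:350]]))
E
```

```text
rib [ 241  156   17   69 1007] 0.07491787621379742 ((626.6198120117188, 25.355724334716797), (69.25341033935547, 15.62624454498291), 77.32201385498047)
top [ 218   43   62  175 8914] 0.04718133436913796 ((637.8631591796875, 75.58487701416016), (177.06190490722656, 59.70865249633789), 77.36212158203125)
```

View pics/v3.png

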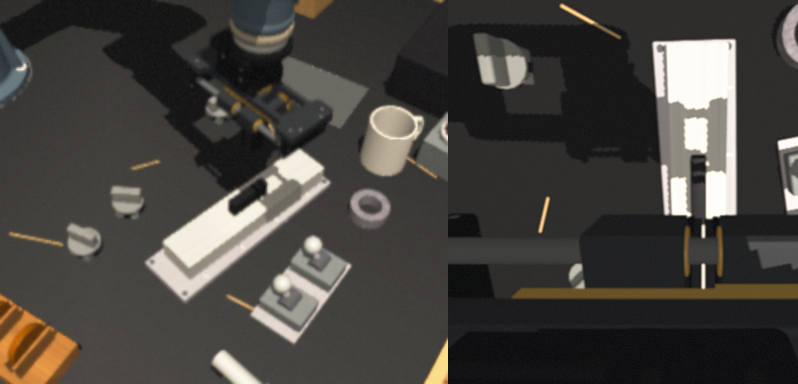

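The fingers shut too late and left the rib; the cover is still in place on the panel. Retry, waiting for them to close.

Request:
drive_tool([
  [0,0,0,0,0,0,1],
  [0,0,0,0,0,0,1],
  [0,0,0,0,0,0,1],
  [0,0,0,0,0,0,1],
  [0,0,0,0,0,0,1],
])

```text
time: 5.25
position: [0.6272, 0.0241, 0.1734]
tool_rot: [0.781, 0.624, -0.0, -0.0]
ft_force: [-0.4, 0.6, -0.4]
grip_width: 0.043
```

Request:
drive_tool([
  [0,0,0,0,0,0,1],
  [0,0,0,0,0,0,1],
  [0,0,0.05,0,0,0,1],
  [0,0,0.05,0,0,0,1],
  [0.0005,-0.0007,0.0225,0,0,0,1],
])

```text
time: 5.88
position: [0.6249, 0.0249, 0.0485]
tool_rot: [0.781, 0.624, -0.002, -0.002]
ft_force: [0.7, 0.1, -0.7]
grip_width: 0.0853
```

Request:
drive_tool([
  [0,0,0,0,0,0,0],
  [0,0,0,0,0,0,0],
  [0,0,0,0,0,0,0],
  [0,0,0,0,0,0,0],
  [0,0,0,0,0,0,0],
])

```text
time: 6.5
position: [0.6271, 0.0247, 0.0521]
tool_rot: [0.781, 0.624, 0.0, 0.0]
ft_force: [-0.6, 0.0, 0.4]
grip_width: 0.0448
```

Request:
drive_tool([
  [0,0,0,0,0,0,0],
  [0,0,0,0,0,0,0],
  [0,0,0,0,0,0,0],
  [0,0,0,0,0,0,0],
  [0,0,0,0,0,0,0],
])

```text
time: 7.12
position: [0.6268, 0.0247, 0.0513]
tool_rot: [0.781, 0.624, 0.0, 0.0]
ft_force: [1.2, 1.0, -1.1]
grip_width: 0.0156
```

Request:
drive_tool([
  [0,0,-0.01,0,0,0,0],
  [0,0,-0.02,0,0,0,0],
  [0,0,-0.03,0,0,0,0],
  [0,0,-0.03,0,0,0,0],
  [0,0,-0.03,0,0,0,0],
])

```text
time: 7.75
position: [0.626, 0.0248, 0.1721]
tool_rot: [0.781, 0.624, -0.001, -0.001]
ft_force: [-0.2, -0.2, -3.6]
grip_width: 0.016
```

```bash
python3 - <<'E'
from h import *
need([.485,.347,.17],-86)
E
```

```text
t 7.75 pos [0.626  0.0248 0.1721] yaw -12.77 q6 4.8 w 0.016 F [-0.2 -0.2 -3.6]
 local [ 0.283  -0.2087  0.0024] rows 6 each [ 0.0472 -0.0348  0.0004] turn z 73.23
```

Request:
drive_tool([
  [0.0354,-0.0261,0,0,0,0,0],
  [0.0354,-0.0261,0,0,0,0,0],
  [0.0354,-0.0261,0,0,0,0,0],
  [0.0354,-0.0261,0,0,0,0,0],
  [0.0354,-0.0261,0,0,0,0,0],
])

```text
time: 8.38
position: [0.5373, 0.2273, 0.1714]
tool_rot: [0.781, 0.624, -0.0, -0.0]
ft_force: [1.0, 0.3, -3.7]
grip_width: 0.0157
```

Request:
drive_tool([
  [0.0354,-0.0261,0,0,0,0,0],
  [0.0354,-0.0261,0,0,0,0,0],
  [0.0354,-0.0261,0,0,0,0,0],
  [0,0,0,0,0,7,0],
  [0,0,0,0,0,7,0],
])

```text
time: 9.0
position: [0.4845, 0.3476, 0.1713]
tool_rot: [0.852, 0.523, -0.001, -0.0]
ft_force: [-0.7, 0.0, -4.0]
grip_width: 0.0155
```

Request:
drive_tool([
  [0,0,0,0,0,7,0],
  [0,0,0,0,0,7,0],
  [0,0,0,0,0,7,0],
  [0,0,0,0,0,7,0],
  [0,0,0,0,0,7,0],
])

```text
time: 9.62
position: [0.485, 0.3468, 0.1713]
tool_rot: [0.97, 0.242, -0.001, 0.0]
ft_force: [-0.3, -0.5, -4.2]
grip_width: 0.0157
```

Request:
drive_tool([
  [0,0,0,0,0,7,0],
  [0,0,0,0,0,7,0],
  [0,0,0,0,0,7,0],
  [0,0,0,0,0,3.2,0],
  [0,0,0,0,0,0,0],
])

```text
time: 10.25
position: [0.4852, 0.3468, 0.1713]
tool_rot: [0.999, 0.036, -0.0, 0.0]
ft_force: [0.1, -0.4, -2.5]
grip_width: 0.0156
```

```bash
python3 - <<'E'
from h import *
need([.485,.347,.046],-86)
p,d,m=shot('scene'); cv2.imwrite('pics/s4.png',p); P=pts(d,m)
p2,d2,m2=shot('side'); cv2.imwrite('pics/s4b.png',np.hstack([p[:,:400],p2[:,112:]]))
np.savez('scene4.npz',p=p,d=d);np.savez('side4.npz',p=p2,d=d2)
E
```

```text
t 10.25 pos [0.4852 0.3468 0.1713] yaw -85.92 q6 110.8 w 0.0156 F [ 0.1 -0.4 -2.5]
 local [-0.     -0.0002  0.1253] rows 3 each [-0.     -0.0001  0.0418] turn z 0.08
```

View pics/s4b.png

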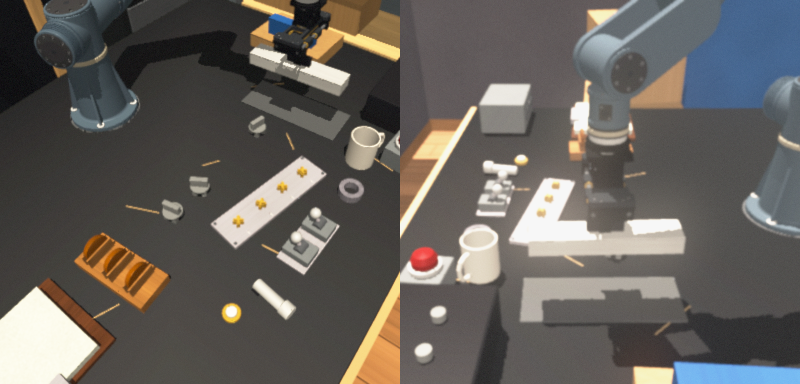

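The cover is held level over the mat, and the panel's four brass spindles are bare at scene (238,221), (261,203), (282,187), (302,172). Lower and release.

Request:
drive_tool([
  [0,0,0.04,0,0,0,0],
  [0,0,0.04,0,0,0,0],
  [0,0,0.03,0,0,0,0],
  [0,0,0.012,0,0,0,0],
  [0,0,0.0055,0,0,0,0],
])

```text
time: 10.98
position: [0.486, 0.3472, 0.0437]
tool_rot: [0.999, 0.035, 0.0, -0.0]
ft_force: [-0.2, 0.5, -3.1]
grip_width: 0.0156
```

Request:
drive_tool([
  [0,0,0,0,0,0,0],
  [0,0,0,0,0,0,0],
  [0,0,0,0,0,0,0.5],
  [0,0,0,0,0,0,0.5],
  [0,0,0,0,0,0,0.5],
])

```text
time: 11.6
position: [0.4862, 0.3473, 0.0445]
tool_rot: [0.999, 0.035, 0.001, -0.0]
ft_force: [1.1, 0.3, -0.2]
grip_width: 0.0376
```

Request:
drive_tool([
  [0,0,0,0,0,0,0.5],
  [0,0,0,0,0,0,0.5],
  [0,0,-0.04,0,0,0,0.5],
  [0,0,-0.06,0,0,0,0.5],
  [0,0,-0.06,0,0,0,0.5],
])

```text
time: 12.22
position: [0.4854, 0.3468, 0.2051]
tool_rot: [0.999, 0.035, -0.001, 0.0]
ft_force: [0.7, 0.7, -0.1]
grip_width: 0.0432
```

```bash
cat > meas.py <<'E'
from h import *
def tops(n,p,d,m,lo,hi,minA=12,box=(.3,.95,-.45,.55)):
    P=pts(d,m);x,y,h=P[...,0],P[...,1],P[...,2]
    mk=((x>box[0])&(x<box[1])&(y>box[2])&(y<box[3])&(h>lo)&(h<hi)).astype(np.uint8)
    k,l,s,c=cv2.connectedComponentsWithStats(mk)
    for i in range(1,k):
        if s[i,4]<minA: continue
        q=P[l==i]; cn=max(cv2.findContours((l==i).astype(np.uint8),0,2)[0],key=len)[:,0]
        z=np.median(q[:,2]); r=cv2.minAreaRect((onplane(cn,m,z)[:,:2]*1000).astype(np.float32))
        (cx,cy),(a,b),t=r
        if a<b: a,b,t=b,a,t+90
        print(n,s[i,4],c[i].round(),'c',np.round([cx,cy],1),'L',round(a),'W',round(b),'ang',round((t+90)%180-90,1),'z',round(z,4),p[l==i].mean(0).round())
E
python3 - <<'E'
from meas import *
need([.485,.347,.25])
p,d,m=shot('scene'); p2,d2,m2=shot('side'); cv2.imwrite('pics/s5.png',np.hstack([p[:,:400],p2[:,112:]]))
for a in (('scene',p,d,m),('side',p2,d2,m2)):
    print('rib');tops(*a,.058,.08,12,(.3,.65,.25,.42))
    print('top');tops(*a,.034,.046,60,(.3,.65,.25,.45))
    print('knob');tops(*a,.043,.054,12,(.35,.55,-.25,.25))
    print('teeth');tops(*a,.019,.036,5,(.45,.75,-.18,.18))
    print('plate');tops(*a,.007,.018,400,(.45,.75,-.18,.2))
E
```

```text
t 12.22 pos [0.4854 0.3468 0.2051] yaw -85.97 q6 110.8 w 0.0432 F [ 0.7  0.7 -0.1]
 local [-0.0004 -0.0002 -0.0449] rows 1 each [-0.0004 -0.0002 -0.0449] turn z None
rib
scene 127 [295.  92.] c [487.2 341.7] L 72 W 26 ang 4.5 z 0.0656 [30. 29. 31.]
top
scene 1147 [297. 101.] c [486.9 342.8] L 289 W 68 ang 4.1 z 0.0386 [194. 207. 212.]
knob
scene 67 [257. 120.] c [454.2 190.1] L 47 W 17 ang 77.2 z 0.0473 [137. 149. 154.]
scene 89 [199. 179.] c [463.2 -71.8] L 43 W 16 ang 36.0 z 0.0476 [143. 156. 161.]
scene 103 [171. 205.] c [ 461.8 -170.1] L 48 W 16 ang 9.9 z 0.0476 [142. 156. 161.]
teeth
scene 33 [255. 130.] c [458.7 175.2] L 27 W 19 ang -19.6 z 0.0234 [122. 134. 138.]
scene 60 [302. 171.] c [649.4 120.2] L 25 W 24 ang 86.1 z 0.0261 [ 69. 166. 210.]
scene 140 [200. 188.] c [468.7 -78.2] L 43 W 31 ang 40.9 z 0.0227 [132. 145. 149.]
scene 61 [282. 186.] c [634.6  46.6] L 25 W 23 ang -9.1 z 0.0249 [ 68. 167. 210.]
scene 67 [260. 202.] c [619.1 -26.5] L 24 W 23 ang -26.5 z 0.0261 [ 74. 171. 215.]
scene 93 [176. 212.] c [ 465.5 -164.2] L 40 W 36 ang -12.8 z 0.0239 [129. 141. 145.]
scene 
[... 558 characters left out ...]
ang 79.0 z 0.0486 [197. 208. 214.]
teeth
side 101 [219. 186.] c [737.8 -62.6] L 69 W 25 ang -88.1 z 0.0285 [160. 168. 173.]
side 50 [267. 184.] c [604.  -89.5] L 36 W 23 ang -87.0 z 0.0255 [159. 208. 230.]
side 50 [261. 196.] c [616.  -15.7] L 33 W 27 ang 67.5 z 0.0267 [159. 210. 232.]
side 103 [214. 201.] c [738.6  15.7] L 63 W 23 ang -88.0 z 0.0293 [165. 173. 178.]
side 58 [253. 211.] c [630.3  55.5] L 30 W 25 ang 73.4 z 0.0262 [161. 210. 233.]
side 65 [245. 226.] c [644.7 129.7] L 31 W 24 ang -87.8 z 0.0261 [161. 215. 236.]
side 8 [320. 241.] c [465.4 177. ] L 10 W 4 ang 2.4 z 0.0232 [215. 225. 231.]
plate
side 2020 [255. 214.] c [623.8  19.6] L 331 W 92 ang 79.1 z 0.0111 [238. 242. 244.]
```

Cover is centred on the mat (0.486, 0.347, 4°). Next, a nearer look at the spindles.

Request:
drive_tool([
  [0.0036,0.0522,0,0,0,0,0.5],
  [0.0036,0.0522,0.012,0,0,0,0.5],
  [0.0036,0.0522,0.013,0,0,0,0.5],
  [0.0036,0.0522,0.013,0,0,0,0.5],
  [0.0036,0.0522,0.013,0,0,0,0.5],
])

```text
time: 12.95
position: [0.5218, 0.0864, 0.1519]
tool_rot: [0.999, 0.035, -0.0, -0.0]
ft_force: [0.8, 0.5, -0.5]
grip_width: 0.0434
```

Request:
drive_tool([
  [0.0036,0.0522,0.014,0,0,0,0.5],
  [0,0,0,0,0,8,0.5],
  [0,0,0,0,0,8,0.5],
  [0,0,0,0,0,0,0.5],
  [0,0,0,0,0,0,0.5],
])

```text
time: 13.58
position: [0.5291, 0.0363, 0.1386]
tool_rot: [0.995, -0.103, -0.0, -0.0]
ft_force: [0.6, -0.1, -0.5]
grip_width: 0.0435
```

```bash
cat > spin.py <<'E'
from h import *
def spin(p,m,zt=.030,box=(.45,.75,-.2,.22)):
    hsv=cv2.cvtColor(p,cv2.COLOR_BGR2HSV)
    mk=cv2.inRange(hsv,(15,90,70),(35,255,255)); k,l,s,c=cv2.connectedComponentsWithStats(mk)
    out=[]
    for i in range(1,k):
        if s[i,4]<60: continue
        v,u=np.nonzero(l==i); w=onplane(np.c_[u,v],m,zt)[:,:2]
        if not(box[0]<w[:,0].mean()<box[1] and box[2]<w[:,1].mean()<box[3]): continue
        cn=max(cv2.findContours((l==i).astype(np.uint8),0,2)[0],key=len)[:,0]
        r=cv2.minAreaRect((onplane(cn,m,zt)[:,:2]*1000).astype(np.float32))
        # 4th-harmonic angle
        q=(w-w.mean(0))*1000; zc=q[:,0]+1j*q[:,1]; M=(zc**4).sum(); 
        print(s[i,4],c[i].round(1),'mean',(w.mean(0)*1000).round(1),'rect',np.round(r[0],1),np.round(r[1],1),'ang',np.degrees(np.angle(M)/4).round(1),'strength',round(abs(M)/(abs(zc)**4).sum(),2))
        out.append(w.mean(0)*1000)
    return out
E
python3 - <<'E'
from spin import *
need([.529,.036,.14],-102)
p,d,m=shot('wrist'); cv2.imwrite('pics/w6.png',p); np.savez('w6.npz',p=p,d=d,**m)
P=pts(d,m); o=spin(p,m)
h=P[...,2]; print('teeth tops z',np.nanpercentile(h[(h>.022)&(h<.04)&(P[...,0]>.58)&(P[...,0]<.68)],[10,50,90]))
print('cam fwd',np.array(m['R'])[2])
a=np.array(sorted(o,key=lambda v:v[1])); print(np.diff(a,axis=0),a.mean(0))
x0,x1=100,420
c=p[40:260]; cv2.imwrite('pics/v6.png',cv2.resize(p[:300],(800,469),interpolation=cv2.INTER_CUBIC))
E
```

```text
t 13.57 pos [0.5291 0.0363 0.1386] yaw -101.84 q6 93.7 w 0.0435 F [ 0.6 -0.1 -0.5]
 local [-0.      0.0003 -0.0014] rows 1 each [-0.      0.0003 -0.0014] turn z 0.16
574 [375.   84.6] mean [603.9 -90.7] rect [604.2 -90.4] [25.3 22.4] ang 36.3 strength 0.46
462 [295.6  86.2] mean [617.4 -19.6] rect [617.4 -19.9] [21.7 22.3] ang 22.1 strength 0.58
457 [216.4  87.5] mean [631.1  51.3] rect [631.  51.] [22.  21.5] ang 32.6 strength 0.6
560 [137.6  88.8] mean [645.  122.2] rect [644.7 122. ] [25.  22.5] ang 32.8 strength 0.48
279 [ 92.3 194.9] mean [558. 198.] rect [557.5 198.5] [ 5.1 59.1] ang -40.2 strength 0.97
542 [166.4 251.1] mean [483.3 142.3] rect [482.7 141.1] [18.5 59. ] ang -20.6 strength 0.71
teeth tops z [0.02376945 0.0286798  0.03008907]
cam fwd [-0.244365    0.0516284  -0.96830793]
[[  13.45143488   71.13959065]
 [  13.71081705   70.89861922]
 [  13.8677405    70.8399057 ]
 [-161.68099298   20.12829637]
 [  74.73832902   55.72192838]] [589.7879886   67.27408919]
```

View pics/v6.png

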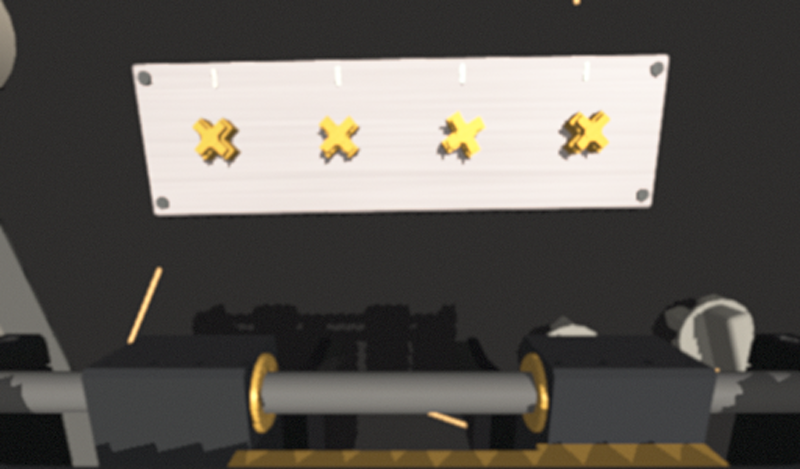

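The picture shows the bare panel with four crosses (crop px (215,139), (338,137), (462,135), (586,132)), each turned about 45° in the image; two knobs show at the bottom right edge. The spacing came out at 72.4 mm, not 75, because visible side walls bias the centroids. I'll get the axes from the plate's outline instead.

```bash
python3 - <<'E'
from spin import *
z=np.load('w6.npz'); m={k:z[k] for k in z.files}; p=z['p']
for k in('fx','fy','cx','cy','k1'): m[k]=float(m[k])
def plate(p,m,n):
    hsv=cv2.cvtColor(p,cv2.COLOR_BGR2HSV); mk=cv2.inRange(hsv,(0,0,150),(180,60,255))
    X=onplane(np.stack(np.meshgrid(np.arange(512),np.arange(384)),-1).reshape(-1,2),m,.012).reshape(384,512,3)
    mk[(X[...,0]<.5)|(X[...,0]>.71)|(X[...,1]<-.2)|(X[...,1]>.23)]=0
    k,l,s,c=cv2.connectedComponentsWithStats(mk); i=1+s[1:,4].argmax()
    cn=max(cv2.findContours((l==i).astype(np.uint8),0,2)[0],key=len)[:,0]
    r=cv2.minAreaRect((onplane(cn,m,.012)[:,:2]*1000).astype(np.float32)); (cx,cy),(a,b),t=r
    if a<b: t+=90
    print(n,s[i],np.round(r[0],1),np.round(r[1],1),(t%180)); return np.array(r[0]),np.radians(t%180)
c,t=plate(p,m,'wrist')
for y in(112.5,37.5,-37.5,-112.5):
    X=np.r_[c+y*np.array([np.cos(t),np.sin(t)]),12]/1000; print(y,(X*1000).round(1),proj(X,m).round(1),proj(X+[0,0,.018],m).round(1))
for n in('scene','side'):
    q=np.load(n+'4.npz'); plate(q['p'],robot.camera_model(n),n)
g=p[60:115,110:400]; cv2.imwrite('pics/v7.png',cv2.resize(g,(800,152*1),interpolation=cv2.INTER_CUBIC))
# angle using only the bright top: contour of top via depth
d=z['d'];P=pts(d,m)
for c0 in ((137,88),(216,87),(295,86),(375,84)):
    u,v=c0; S=P[v-18:v+19,u-18:u+19]; k=S[...,2]>.0275; w=S[k][:,:2]*1000; w=w-w.mean(0); zc=w[:,0]+1j*w[:,1]; M=(zc**4).sum()
    print(c0,k.sum(),(S[k][:,:2].mean(0)*1000).round(1),np.degrees(np.angle(M)/4).round(1),round(abs(M)/(abs(zc)**4).sum(),2))
E
```

```text
wrist [   85    35   343   103 29634] [625.4  15.3] [322.9  89.6] 79.06663513183594
112.5 [646.8 125.7  12. ] [[141.1  89.8]] [[133.4  87.7]]
37.5 [632.5  52.1  12. ] [[217.8  88.3]] [[215.3  86.1]]
-37.5 [618.3 -21.6  12. ] [[294.8  87. ]] [[297.6  84.7]]
-112.5 [604.1 -95.2  12. ] [[371.9  85.8]] [[379.9  83.4]]
scene [ 211  157  115   91 3417] [626.9  12. ] [324.7  91.7] 79.05523681640625
side [ 220  177   86   81 4111] [603.5  36.4] [200.7 387.3] 91.05103433132172
(137, 88) 293 [646.4 125.3] 32.8 0.77
(216, 87) 274 [632.2  52.6] 31.8 0.77
(295, 86) 269 [618.1 -21. ] 21.4 0.77
(375, 84) 294 [604.  -94.7] 36.3 0.76
```

Request:
drive_tool([
  [-0.0537,-0.0193,0,0,0,0,0.6],
  [-0.0537,-0.0193,0,0,0,0,0.6],
  [0,0,0,0,0,-10,0.6],
  [0,0,0,0,0,-10,0.6],
  [0,0,0,0,0,-10,0.6],
])

```text
time: 14.25
position: [0.4322, 0.0966, 0.1391]
tool_rot: [0.987, 0.161, 0.0, 0.0]
ft_force: [-0.3, -0.9, -0.3]
grip_width: 0.052
```

Request:
drive_tool([
  [0,0,0,0,0,-10,0.6],
  [0,0,0,0,0,-10,0.6],
  [0,0,0,0,0,-10,0.6],
  [0,0,0,0,0,-10,0.6],
  [0,0,0,0,0,-10,0.6],
])

```text
time: 14.88
position: [0.4323, 0.0965, 0.139]
tool_rot: [0.827, 0.563, 0.0, 0.0]
ft_force: [0.2, 0.1, -0.8]
grip_width: 0.0522
```

Request:
drive_tool([
  [0,0,0,0,0,-10,0.6],
  [0,0,0,0,0,0,0.6],
  [0,0,0,0,0,0,0.6],
])

```text
time: 15.25
position: [0.4323, 0.0963, 0.1389]
tool_rot: [0.778, 0.629, 0.0, 0.0]
ft_force: [0.9, -0.2, 0.3]
grip_width: 0.0522
```

```bash
cat > kn.py <<'E'
from h import *
def knob(near,zoff=0,r=.06):
    """wrist view: finger-bar top (z 50) centre and heading; checks 46x14"""
    p,d,m=shot('wrist'); P=pts(d,m)
    k=(np.hypot(P[...,0]-near[0],P[...,1]-near[1])<r)&(P[...,2]>.042+zoff)&(P[...,2]<.06+zoff)
    kk,l,s,c=cv2.connectedComponentsWithStats(k.astype(np.uint8)); i=1+s[1:,4].argmax(); k=l==i
    cn=max(cv2.findContours(k.astype(np.uint8),0,2)[0],key=len)[:,0]
    z=np.median(P[k][:,2]); R=cv2.minAreaRect((onplane(cn,m,.05+zoff)[:,:2]*1000).astype(np.float32)); (cx,cy),(a,b),t=R
    if a<b: a,b,t=b,a,t+90
    a2=(t+90)%180-90
    print('bar',s[i],'mean',(P[k][:,:2].mean(0)*1000).round(1),'rect',np.round([cx,cy],1),'L',round(a,1),'W',round(b,1),'ang',round(a2,1),'z',round(z,4))
    return p,np.array([cx,cy])/1000,a2
E
python3 - <<'E'
from kn import *
need([.432,.096,.14],-12)
p,c,a=knob((.453,.194)); cv2.imwrite('pics/w8.png',p)
need([c[0],c[1],.14],a-90)
E
```

```text
t 15.25 pos [0.4323 0.0963 0.1389] yaw -12.07 q6 10.1 w 0.0522 F [ 0.9 -0.2  0.3]
 local [-0.0004 -0.0002 -0.0011] rows 1 each [-0.0004 -0.0002 -0.0011] turn z -0.07
bar [245  53  17  57 924] mean [452.1 194.9] rect [451.8 194.2] L 44.4 W 13.5 ang 78.2 z 0.0489
t 15.3 pos [0.4323 0.0963 0.1389] yaw -12.05 q6 10.1 w 0.0523 F [ 0.3 -0.  -0.4]
 local [ 0.0998 -0.0014 -0.0011] rows 2 each [ 0.0499 -0.0007 -0.0006] turn z -0.25
```

Request:
drive_tool([
  [0.05,-0.0007,0,0,0,-0.2,0.6],
  [0.0501,-0.0007,0,0,0,0,0.6],
  [0,0,0.04,0,0,0,0.6],
  [0,0,0.045,0,0,0,0.6],
  [0,0,0.0255,0,0,0,0.6],
])

```text
time: 15.92
position: [0.4506, 0.1946, 0.0265]
tool_rot: [0.776, 0.631, -0.001, -0.001]
ft_force: [0.3, -0.4, -0.0]
grip_width: 0.0524
```

Request:
drive_tool([
  [0,0,0,0,0,0,0.6],
  [0,0,0,0,0,0,0],
  [0,0,0,0,0,0,0],
  [0,0,0,0,0,0,0],
  [0,0,0,0,0,0,0],
])

```text
time: 16.55
position: [0.4518, 0.1945, 0.029]
tool_rot: [0.776, 0.631, 0.001, 0.0]
ft_force: [1.1, 0.5, -0.0]
grip_width: 0.0202
```

Request:
drive_tool([
  [0,0,0,0,0,0,0],
  [0,0,0,0,0,0,0],
  [0,0,0,0,0,0,0],
])

```text
time: 16.92
position: [0.4518, 0.1945, 0.0287]
tool_rot: [0.776, 0.631, 0.0, 0.0]
ft_force: [-0.0, -1.2, 5.5]
grip_width: 0.0136
```

```bash
python3 - <<'E'
from h import *
need([.452,.1945,.0275],-12)
E
```

```text
t 16.93 pos [0.4518 0.1945 0.0287] yaw -11.76 q6 22.0 w 0.0136 F [-0.  -1.2  5.5]
 local [0.0001 0.0002 0.0012] rows 1 each [0.0001 0.0002 0.0012] turn z 0.24
```

Request:
drive_tool([
  [0,0,-0.03,0,0,0,0],
  [0,0,-0.05,0,0,0,0],
  [0,0,0,0,0,9.2,0],
  [0,0,0,0,0,9.2,0],
  [0,0,0,0,0,9.2,0],
])

```text
time: 17.55
position: [0.4509, 0.1944, 0.1081]
tool_rot: [0.905, 0.425, -0.0, -0.0]
ft_force: [0.2, 0.3, -0.3]
grip_width: 0.0136
```

Request:
drive_tool([
  [0,0,0,0,0,9.2,0],
  [0,0,0,0,0,9.2,0],
  [0,0,0,0,0,0,0],
])

```text
time: 17.92
position: [0.451, 0.1943, 0.1079]
tool_rot: [0.96, 0.278, -0.001, -0.0]
ft_force: [-0.2, -0.3, -0.8]
grip_width: 0.014
```

```bash
python3 - <<'E'
from h import *
need([.6324,.0523,.1],-58)
E
```

```text
t 17.93 pos [0.451  0.1943 0.1079] yaw -57.66 q6 67.9 w 0.014 F [-0.2 -0.3 -0.8]
 local [0.0773 0.217  0.0077] rows 4 each [0.0193 0.0543 0.0019] turn z 0.34
```

Request:
drive_tool([
  [0.0155,0.0434,0,0,0,0,0],
  [0.0155,0.0434,0,0,0,0,0],
  [0.0155,0.0434,0,0,0,0,0],
  [0.0154,0.0434,0,0,0,0,0],
  [0.0154,0.0434,0,0,0,0.3,0],
])

```text
time: 18.55
position: [0.6331, 0.0511, 0.1078]
tool_rot: [0.961, 0.276, -0.001, -0.0]
ft_force: [0.2, -0.4, -1.0]
grip_width: 0.0137
```

Request:
drive_tool([
  [0,0,0.02,0,0,0,0],
  [0,0,0.02,0,0,0,0],
  [0,0,0,0,0,0,0],
  [0,0,0,0,0,0,0],
])

```text
time: 19.05
position: [0.6328, 0.0522, 0.0686]
tool_rot: [0.961, 0.276, 0.0, 0.0]
ft_force: [0.9, 0.3, -0.6]
grip_width: 0.0135
```

```bash
python3 - <<'E'
from h import *
need([.6324,.0523,.041],-58)
p,d,m=shot('side'); cv2.imwrite('pics/x.png',p)
a=cv2.resize(p[150:260,190:340],(400,293),interpolation=cv2.INTER_CUBIC)
p,d,m=shot('scene'); b=cv2.resize(p[140:240,200:337],(400,293),interpolation=cv2.INTER_CUBIC)
cv2.imwrite('pics/v9.png',np.hstack([a,b]))
E
```

```text
t 19.05 pos [0.6328 0.0522 0.0686] yaw -57.99 q6 52.6 w 0.0135 F [ 0.9  0.3 -0.6]
 local [-0.0003 -0.0003  0.0276] rows 1 each [-0.0003 -0.0003  0.0276] turn z 0.01
```

View pics/v9.png

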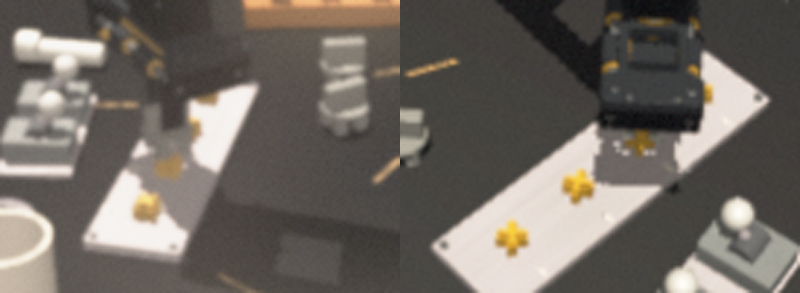

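The side crop shows the knob (about (165,130)) held right over S2; in the scene crop the gripper body hides it. The other two knobs are unmoved. Lower gently.

Request:
drive_tool([
  [0,0,0.01,0,0,0,0],
  [0,0,0.004,0,0,0,0],
  [0,0,0.004,0,0,0,0],
  [0,0,0,0,0,0,0],
])

```text
time: 19.65
position: [0.6322, 0.0521, 0.0498]
tool_rot: [0.961, 0.275, -0.0, -0.0]
ft_force: [0.2, 0.2, -1.5]
grip_width: 0.0138
```

Request:
drive_tool([
  [0,0,0.004,0,0,0,0],
  [0,0,0.004,0,0,0,0],
  [0,0,0.0015,0,0,0,0],
  [0,0,0,0,0,0,0],
])

```text
time: 20.15
position: [0.6327, 0.0521, 0.0409]
tool_rot: [0.961, 0.275, 0.0, 0.0]
ft_force: [0.1, 0.3, -0.9]
grip_width: 0.0136
```

Request:
drive_tool([
  [0,0,0,0,0,-8,0],
  [0,0,0,0,0,-8,0],
  [0,0,0,0,0,-8,0],
  [0,0,0,0,0,0,0],
])

```text
time: 20.65
position: [0.6327, 0.0521, 0.0409]
tool_rot: [0.884, 0.468, 0.0, 0.0]
ft_force: [-0.4, 0.5, -0.7]
grip_width: 0.0137
```

```bash
python3 - <<'E'
from h import *
need([.6324,.0523,.041],-58); print(robot.get_obs()['moment'])
E
```

```text
t 20.65 pos [0.6327 0.0521 0.0409] yaw -34.16 q6 28.8 w 0.0137 F [-0.4  0.5 -0.7]
 local [ 0.     -0.0003 -0.0001] rows 1 each [ 0.     -0.0003 -0.0001] turn z 23.84
[-0.03873995 -0.06018034 -0.01001951]
```

Request:
drive_tool([
  [0,0,0,0,0,-6,0],
  [0,0,0,0,0,-6,0],
  [0,0,0,0,0,0,0],
])

```text
time: 21.02
position: [0.6325, 0.0521, 0.0409]
tool_rot: [0.83, 0.557, -0.0, -0.0]
ft_force: [-0.6, -0.5, -1.8]
grip_width: 0.014
```

```bash
python3 - <<'E'
from h import *
need([.6324,.0523,.041],-58); print(robot.get_obs()['moment'])
E
```

```text
t 21.02 pos [0.6325 0.0521 0.0409] yaw -22.24 q6 16.9 w 0.014 F [-0.6 -0.5 -1.8]
 local [ 0.0001 -0.0002 -0.0001] rows 1 each [ 0.0001 -0.0002 -0.0001] turn z 35.76
[ 0.03166655 -0.0433761  -0.01142195]
```

Request:
drive_tool([
  [0,0,0,0,0,-6,0],
  [0,0,0,0,0,0,0],
])

```text
time: 21.28
position: [0.6325, 0.0521, 0.0408]
tool_rot: [0.8, 0.6, -0.0, -0.0]
ft_force: [-0.4, -0.5, -0.4]
grip_width: 0.0137
```

```bash
python3 - <<'E'
from h import *
need([.6324,.0523,.041],-58); print(robot.get_obs()['moment'])
E
```

```text
t 21.27 pos [0.6325 0.0521 0.0408] yaw -16.27 q6 10.9 w 0.0137 F [-0.4 -0.5 -0.4]
 local [ 0.0002 -0.0002 -0.0002] rows 1 each [ 0.0002 -0.0002 -0.0002] turn z 41.73
[-0.03880977  0.03312954 -0.04762143]
```

Request:
drive_tool([
  [0,0,0,0,0,-5,0],
  [0,0,0,0,0,0,0],
])

```text
time: 21.52
position: [0.6325, 0.0521, 0.0408]
tool_rot: [0.773, 0.634, -0.0, -0.0]
ft_force: [-1.5, -0.5, 0.2]
grip_width: 0.0141
```

```bash
cat > q.py <<'E'
from h import *
o=robot.get_obs();print(round(yaw(),2),o['moment'].round(3),o['ft_force'].round(1),o['position'].round(4))
E
python3 q.py
```

```text
-11.28 [0.012 0.005 0.007] [-1.5 -0.5  0.2] [0.6325 0.0521 0.0408]
```

Request:
drive_tool([
  [0,0,0,0,0,-5,0],
  [0,0,0,0,0,0,0],
])

```text
time: 21.78
position: [0.6325, 0.0521, 0.0408]
tool_rot: [0.745, 0.667, -0.0, -0.0]
ft_force: [-1.3, -0.6, 0.0]
grip_width: 0.0136
```

```bash
python3 q.py
```

```text
-6.28 [-0.02   0.051  0.013] [-1.3 -0.6  0. ] [0.6325 0.0521 0.0408]
```

Request:
drive_tool([
  [0,0,0,0,0,-5,0],
  [0,0,0,0,0,0,0],
])

```text
time: 22.02
position: [0.6324, 0.0521, 0.0409]
tool_rot: [0.715, 0.699, 0.0, -0.0]
ft_force: [-0.2, -0.9, -0.8]
grip_width: 0.014
```

```bash
python3 q.py
```

```text
-1.36 [-0.054  0.056 -0.465] [-0.2 -0.9 -0.8] [0.6324 0.0521 0.0409]
```

The z-moment jumped to −0.47 N m with the bar at 88.6°: that is the stop (panel 79° plus about 7° of play). Release and go to look at knob B.

Request:
drive_tool([
  [0,0,0,0,0,2,0],
  [0,0,0,0,0,0,0.6],
  [0,0,0,0,0,0,0.6],
  [0,0,0,0,0,0,0.6],
  [0,0,0,0,0,0,0.6],
])

```text
time: 22.65
position: [0.6327, 0.0521, 0.0409]
tool_rot: [0.726, 0.688, 0.0, 0.0]
ft_force: [0.2, -0.3, -0.4]
grip_width: 0.0462
```

Request:
drive_tool([
  [0,0,0,0,0,0,0.6],
  [0,0,-0.03,0,0,0,0.6],
  [0,0,-0.04,0,0,0,0.6],
  [0,0,-0.03,0,0,0,0.6],
  [0,0,0,0,0,0,0.6],
])

```text
time: 23.28
position: [0.6347, 0.052, 0.1437]
tool_rot: [0.726, 0.688, 0.002, 0.002]
ft_force: [-0.2, -0.6, -0.1]
grip_width: 0.0519
```

```bash
python3 - <<'E'
from h import *
# B at (.462,-.069) bar ~30: jaws -60, look from 0.1 behind along tool x (heading 30)
a=np.radians(30); need([.462-.1*np.cos(a)*1.0,-.069-.1*np.sin(a),.14],-60)
a=np.radians(30); need([.462+.1*np.sin(a),-.069-.1*np.cos(a),.14])
from meas import *
for n in('scene','side'):
    p,d,m=shot(n); tops(n,p,d,m,.043,.056,12,(.35,.55,-.25,.25)); tops(n,p,d,m,.052,.068,12,(.58,.68,0,.1))
    cv2.imwrite(f'pics/{n}10.png',p)
E
```

```text
t 23.27 pos [0.6347 0.052  0.1437] yaw -3.06 q6 -2.3 w 0.0519 F [-0.2 -0.6 -0.1]
 local [-0.1846 -0.2498  0.0021] rows 6 each [-0.0308 -0.0416  0.0004] turn z 56.94
t 23.27 pos [0.6347 0.052  0.1437] yaw -3.06 q6 -2.3 w 0.0519 F [-0.2 -0.6 -0.1]
 local [-0.2138 -0.1114  0.003 ] rows 5 each [-0.0428 -0.0223  0.0006] turn z None
scene 91 [198. 179.] c [463.1 -72.5] L 43 W 18 ang 25.7 z 0.0475 [144. 157. 162.]
scene 103 [170. 205.] c [ 460.5 -169.9] L 46 W 15 ang 10.8 z 0.0475 [145. 158. 163.]
scene 97 [282. 178.] c [635.3  46.3] L 49 W 15 ang 86.7 z 0.0595 [121. 132. 136.]
side 54 [319. 166.] c [ 458.2 -161.9] L 44 W 26 ang 1.5 z 0.048 [151. 163. 173.]
side 63 [319. 182.] c [459.1 -62.8] L 47 W 23 ang 29.1 z 0.0477 [150. 162. 170.]
side 67 [253. 200.] c [630.6  57.5] L 56 W 15 ang 85.5 z 0.0601 [152. 163. 172.]
```

Request:
drive_tool([
  [-0.0439,-0.0423,0,0,0,0,0.6],
  [-0.0439,-0.0423,0,0,0,0,0.6],
  [-0.0439,-0.0423,0,0,0,0,0.6],
  [-0.0439,-0.0423,0,0,0,0,0.6],
  [-0.0439,-0.0423,0,0,0,0,0.6],
])

```text
time: 24.0
position: [0.4074, -0.1562, 0.1396]
tool_rot: [0.726, 0.688, -0.0, -0.001]
ft_force: [0.7, -1.2, 0.6]
grip_width: 0.0524
```

Request:
drive_tool([
  [0,0,0,0,0,9,0.6],
  [0,0,0,0,0,9,0.6],
  [0,0,0,0,0,9,0.6],
  [0,0,0,0,0,0,0.6],
  [0,0,0,0,0,0,0.6],
])

```text
time: 24.62
position: [0.4091, -0.1554, 0.1401]
tool_rot: [0.866, 0.501, -0.0, -0.001]
ft_force: [-0.3, -0.7, 0.1]
grip_width: 0.0521
```

```bash
python3 - <<'E'
from kn import *
p,c,a=knob((.461,-.068)); cv2.imwrite('pics/w11.png',p)
need([c[0],c[1],.14],a-90)
E
```

```text
bar [238  53  37  55 913] mean [460.5 -68.2] rect [460.1 -68.6] L 44.9 W 13.9 ang 31.0 z 0.049
t 24.68 pos [ 0.4093 -0.1555  0.1403] yaw -29.96 q6 -5.5 w 0.052 F [-0.6 -1.1 -0.6]
 local [0.1006 0.0006 0.0003] rows 2 each [0.0503 0.0003 0.0002] turn z 29.06
```

Request:
drive_tool([
  [0.0503,0.0003,0,0,0,0,0.6],
  [0.0504,0.0003,0,0,0,0,0.6],
  [0,0,0,0,0,9.7,0.6],
  [0,0,0,0,0,9.7,0.6],
  [0,0,0,0,0,9.7,0.6],
])

```text
time: 25.3
position: [0.4606, -0.0684, 0.1406]
tool_rot: [0.964, 0.264, -0.0, -0.0]
ft_force: [0.1, 0.2, -0.5]
grip_width: 0.0524
```

Request:
drive_tool([
  [0,0,0.05,0,0,0,0.6],
  [0,0,0.04,0,0,0,0.6],
  [0,0,0.0215,0,0,0,0.6],
  [0,0,0,0,0,0,0.6],
])

```text
time: 25.8
position: [0.4595, -0.0684, 0.0279]
tool_rot: [0.964, 0.266, -0.002, -0.001]
ft_force: [-0.3, 0.5, 0.5]
grip_width: 0.0524
```

```bash
python3 - <<'E'
from h import *
need([.4603,-.0684,.0285],-59)
E
```

```text
t 25.8 pos [ 0.4595 -0.0684  0.0279] yaw -59.1 q6 36.8 w 0.0524 F [-0.3  0.5  0.5]
 local [ 0.0007  0.0005 -0.0006] rows 1 each [ 0.0007  0.0005 -0.0006] turn z -0.1
```

Request:
drive_tool([
  [0,0,0,0,0,0,0],
  [0,0,0,0,0,0,0],
  [0,0,0,0,0,0,0],
  [0,0,0,0,0,0,0],
  [0,0,0,0,0,0,0],
])

```text
time: 26.42
position: [0.4607, -0.0689, 0.0296]
tool_rot: [0.964, 0.266, 0.0, 0.0]
ft_force: [-0.1, 0.6, 2.7]
grip_width: 0.0139
```

Request:
drive_tool([
  [0,0,0,0,0,0,0],
  [0,0,0,0,0,0,0],
  [0,0,0,0,0,0,0],
])

```text
time: 26.8
position: [0.4607, -0.0689, 0.0296]
tool_rot: [0.964, 0.266, 0.0, 0.0]
ft_force: [-0.2, 0.2, 6.2]
grip_width: 0.0134
```

Request:
drive_tool([
  [0,0,-0.03,0,0,0,0],
  [0,0,-0.05,0,0,0,0],
  [0,0,0,0,0,0,0],
])

```text
time: 27.18
position: [0.4628, -0.0697, 0.1119]
tool_rot: [0.964, 0.266, 0.003, 0.002]
ft_force: [0.3, 0.1, -1.1]
grip_width: 0.0133
```

```bash
python3 - <<'E'
from h import *
need([.6182,-.0213,.1],21.7-90)
E
```

```text
t 27.18 pos [ 0.4628 -0.0697  0.1119] yaw -59.16 q6 36.9 w 0.0133 F [ 0.3  0.1 -1.1]
 local [0.1582 0.038  0.0128] rows 3 each [0.0527 0.0127 0.0043] turn z 9.14
```

Request:
drive_tool([
  [0.0396,0.0095,0,0,0,0,0],
  [0.0396,0.0095,0,0,0,0,0],
  [0.0396,0.0095,0,0,0,0,0],
  [0.0396,0.0095,0,0,0,0,0],
  [0,0,0,0,0,9.1,0],
])

```text
time: 27.8
position: [0.6187, -0.0196, 0.1076]
tool_rot: [0.982, 0.187, 0.001, 0.0]
ft_force: [-1.3, -0.4, -0.8]
grip_width: 0.0132
```

Request:
drive_tool([
  [0,0,0.02,0,0,0,0],
  [0,0,0.02,0,0,0,0],
  [0,0,0,0,0,0,0],
  [0,0,0,0,0,0,0],
])

```text
time: 28.3
position: [0.6159, -0.0204, 0.0689]
tool_rot: [0.982, 0.188, -0.0, -0.0]
ft_force: [0.6, -0.4, -0.2]
grip_width: 0.0139
```

```bash
python3 - <<'E'
from h import *
need([.6182,-.0213,.0416],21.7-90)
E
```

```text
t 28.3 pos [ 0.6159 -0.0204  0.0689] yaw -68.27 q6 56.0 w 0.0139 F [ 0.6 -0.4 -0.2]
 local [0.0018 0.0017 0.0272] rows 1 each [0.0018 0.0017 0.0272] turn z 0.03
```

Request:
drive_tool([
  [0.0018,0.0017,0,0,0,0,0],
  [0,0,0.01,0,0,0,0],
  [0,0,0.004,0,0,0,0],
  [0,0,0.004,0,0,0,0],
  [0,0,0,0,0,0,0],
])

```text
time: 28.92
position: [0.6181, -0.0212, 0.0509]
tool_rot: [0.982, 0.189, -0.0, -0.0]
ft_force: [0.6, -0.6, -0.2]
grip_width: 0.0137
```

Request:
drive_tool([
  [0,0,0.004,0,0,0,0],
  [0,0,0.004,0,0,0,0],
  [0,0,0.0017,0,0,0,0],
  [0,0,0,0,0,0,0],
])

```text
time: 29.42
position: [0.6184, -0.0213, 0.0417]
tool_rot: [0.982, 0.189, -0.0, -0.0]
ft_force: [-0.4, -0.7, -0.6]
grip_width: 0.0136
```

```bash
python3 q.py
```

```text
-68.27 [-0.006  0.089  0.016] [-0.4 -0.7 -0.6] [ 0.6184 -0.0213  0.0417]
```

Request:
drive_tool([
  [0,0,0,0,0,-8,0],
  [0,0,0,0,0,-8,0],
  [0,0,0,0,0,-8,0],
  [0,0,0,0,0,-8,0],
  [0,0,0,0,0,-8,0],
])

```text
time: 30.05
position: [0.6184, -0.0216, 0.0417]
tool_rot: [0.857, 0.515, -0.0, 0.0]
ft_force: [-0.4, -1.4, 0.3]
grip_width: 0.0142
```

Request:
drive_tool([
  [0,0,0,0,0,-8,0],
  [0,0,0,0,0,-6,0],
  [0,0,0,0,0,0,0],
])

```text
time: 30.42
position: [0.6184, -0.0215, 0.0417]
tool_rot: [0.79, 0.613, -0.0, 0.0]
ft_force: [-0.3, -0.2, 0.3]
grip_width: 0.0138
```

```bash
python3 q.py
```

```text
-14.33 [-0.172  0.038 -0.03 ] [-0.3 -0.2  0.3] [ 0.6184 -0.0215  0.0417]
```

Request:
drive_tool([
  [0,0,0,0,0,-6,0],
  [0,0,0,0,0,0,0],
])

```text
time: 30.68
position: [0.6184, -0.0215, 0.0417]
tool_rot: [0.757, 0.653, -0.0, 0.0]
ft_force: [0.4, -1.2, 1.2]
grip_width: 0.0137
```

```bash
python3 q.py
```

```text
-8.41 [-0.304  0.021 -0.011] [ 0.4 -1.2  1.2] [ 0.6184 -0.0215  0.0417]
```

Request:
drive_tool([
  [0,0,0,0,0,-5,0],
  [0,0,0,0,0,0,0],
])

```text
time: 30.92
position: [0.6183, -0.0215, 0.0418]
tool_rot: [0.728, 0.686, -0.0, 0.0]
ft_force: [-1.9, -1.0, 1.1]
grip_width: 0.0139
```

```bash
python3 q.py
```

```text
-3.45 [-0.3    0.108 -0.051] [-1.9 -1.   1.1] [ 0.6183 -0.0215  0.0418]
```

Request:
drive_tool([
  [0,0,0,0,0,-3,0],
  [0,0,0,0,0,0,0],
])

```text
time: 31.18
position: [0.6183, -0.0215, 0.0418]
tool_rot: [0.71, 0.704, 0.0, -0.0]
ft_force: [-1.0, -2.4, 2.2]
grip_width: 0.0136
```

```bash
python3 q.py
```

```text
-0.55 [-0.482  0.12  -0.544] [-1.  -2.4  2.2] [ 0.6183 -0.0215  0.0418]
```

Request:
drive_tool([
  [0,0,0,0,0,2,0],
  [0,0,0,0,0,0,0.6],
  [0,0,0,0,0,0,0.6],
  [0,0,0,0,0,0,0.6],
  [0,0,0,0,0,0,0.6],
])

```text
time: 31.8
position: [0.6185, -0.0211, 0.0416]
tool_rot: [0.721, 0.693, 0.0, 0.0]
ft_force: [-0.6, 0.4, -0.1]
grip_width: 0.0458
```

Request:
drive_tool([
  [0,0,0,0,0,0,0.6],
  [0,0,-0.03,0,0,0,0.6],
  [0,0,-0.04,0,0,0,0.6],
  [0,0,-0.03,0,0,0,0.6],
  [-0.0402,-0.033,0,0,0,0,0.6],
])

```text
time: 32.42
position: [0.5881, -0.0597, 0.1449]
tool_rot: [0.719, 0.694, 0.003, 0.004]
ft_force: [-0.4, -1.8, -0.1]
grip_width: 0.0523
```

Request:
drive_tool([
  [-0.0402,-0.033,0,0,0,0,0.6],
  [-0.0402,-0.033,0,0,0,0,0.6],
  [-0.0402,-0.033,0,0,0,0,0.6],
  [-0.0402,-0.033,0,0,0,0,0.6],
  [-0.0402,-0.033,0,0,0,0,0.6],
])

```text
time: 33.05
position: [0.41, -0.2557, 0.1419]
tool_rot: [0.721, 0.693, 0.0, 0.0]
ft_force: [0.4, -0.2, 0.3]
grip_width: 0.052
```

Request:
drive_tool([
  [0,0,0,0,0,9,0.6],
  [0,0,0,0,0,9,0.6],
  [0,0,0,0,0,9,0.6],
  [0,0,0,0,0,0,0.6],
  [0,0,0,0,0,0,0.6],
])

```text
time: 33.67
position: [0.4111, -0.2544, 0.1417]
tool_rot: [0.862, 0.507, 0.0, 0.0]
ft_force: [0.3, 0.5, -0.3]
grip_width: 0.0521
```

```bash
python3 - <<'E'
from kn import *
p,c,a=knob((.460,-.167)); cv2.imwrite('pics/w12.png',p)
need([c[0],c[1],.14],a-90)
from meas import *
q,d,m=shot('scene'); tops('scene',q,d,m,.043,.056,12,(.35,.55,-.25,.25)); tops('scene',q,d,m,.052,.068,12,(.58,.68,-.1,.1))
cv2.imwrite('pics/v12.png',q)
E
```

```text
bar [229  61  49  45 901] mean [ 458.2 -167. ] rect [ 457.6 -167.4] L 45.3 W 14.1 ang 9.2 z 0.049
t 33.73 pos [ 0.4111 -0.2544  0.1417] yaw -29.16 q6 -15.9 w 0.052 F [0.5 0.5 0.5]
 local [ 0.0987 -0.0017  0.0017] rows 2 each [ 0.0493 -0.0009  0.0008] turn z 51.63
scene 105 [171. 205.] c [ 460.8 -170.1] L 47 W 16 ang 9.9 z 0.0473 [141. 154. 159.]
scene 98 [282. 178.] c [635.2  45.3] L 51 W 15 ang 86.7 z 0.0594 [140. 153. 158.]
scene 110 [260. 195.] c [620.5 -27.3] L 49 W 16 ang 87.0 z 0.0592 [141. 154. 159.]
```

View pics/v12.png

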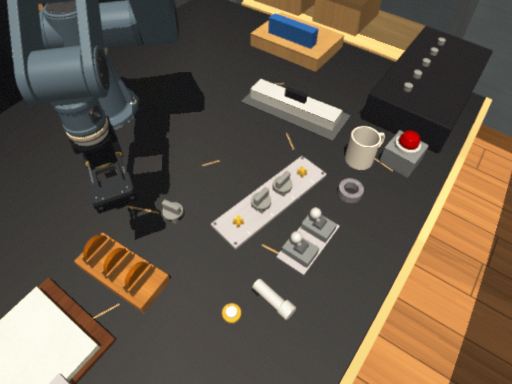

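Two knobs sit on S2 and S3 (scene (283,182), (261,199)), both bars along the panel. The last one is at (172,210), S1 and S4 are bare, and the cover and bystanders are in place.

Request:
drive_tool([
  [0.0494,-0.0008,0,0,0,0,0.6],
  [0.0495,-0.0007,0,0,0,0,0.6],
  [0,0,0,0,0,10.3,0.6],
  [0,0,0,0,0,10.3,0.6],
  [0,0,0,0,0,10.3,0.6],
])

```text
time: 34.4
position: [0.4582, -0.167, 0.1417]
tool_rot: [0.967, 0.256, 0.0, 0.0]
ft_force: [0.6, 0.6, 0.3]
grip_width: 0.0522
```

Request:
drive_tool([
  [0,0,0,0,0,10.3,0.6],
  [0,0,0,0,0,10.3,0.6],
  [0,0,0.05,0,0,0,0.6],
  [0,0,0,0,0,0,0.6],
])

```text
time: 34.9
position: [0.4556, -0.1658, 0.0891]
tool_rot: [0.997, 0.081, -0.003, -0.003]
ft_force: [0.1, 0.8, 0.1]
grip_width: 0.0521
```

```bash
python3 - <<'E'
from h import *
need([.4579,-.1672,.0285],-80.6)
E
```

```text
t 34.9 pos [ 0.4556 -0.1658  0.0891] yaw -80.71 q6 47.5 w 0.0521 F [0.1 0.8 0.1]
 local [0.0024 0.0021 0.0606] rows 2 each [0.0012 0.001  0.0303] turn z -0.11
```

Request:
drive_tool([
  [0,0,0.04,0,0,0,0.6],
  [0,0,0.0225,0,0,0,0.6],
  [0,0,0,0,0,0,0.6],
])

```text
time: 35.28
position: [0.4578, -0.1672, 0.0292]
tool_rot: [0.997, 0.081, -0.001, -0.001]
ft_force: [0.7, -0.0, 1.2]
grip_width: 0.0522
```

```bash
python3 - <<'E'
from h import *
need([.4579,-.1672,.0285],-80.6)
E
```

```text
t 35.27 pos [ 0.4578 -0.1672  0.0292] yaw -80.74 q6 47.5 w 0.0522 F [ 0.7 -0.   1.2]
 local [ 0.0001 -0.      0.0007] rows 1 each [ 0.0001 -0.      0.0007] turn z -0.14
```

Request:
drive_tool([
  [0,0,0,0,0,0,0],
  [0,0,0,0,0,0,0],
  [0,0,0,0,0,0,0],
  [0,0,0,0,0,0,0],
  [0,0,0,0,0,0,0],
])

```text
time: 35.9
position: [0.4581, -0.1674, 0.0294]
tool_rot: [0.997, 0.08, 0.0, 0.0]
ft_force: [-0.4, 1.3, 2.3]
grip_width: 0.0137
```

Request:
drive_tool([
  [0,0,0,0,0,0,0],
  [0,0,0,0,0,0,0],
  [0,0,0,0,0,0,0],
])

```text
time: 36.28
position: [0.4581, -0.1674, 0.0293]
tool_rot: [0.997, 0.08, 0.0, 0.0]
ft_force: [-0.3, 0.5, 5.4]
grip_width: 0.0139
```

Request:
drive_tool([
  [0,0,-0.03,0,0,0,0],
  [0,0,-0.05,0,0,0,0],
  [0,0,0,0,0,-9,0],
  [0,0,0,0,0,-9,0],
  [0,0,0,0,0,-9,0],
])

```text
time: 36.9
position: [0.4578, -0.1673, 0.1089]
tool_rot: [0.95, 0.313, -0.0, -0.0]
ft_force: [-0.3, 0.3, -0.7]
grip_width: 0.0136
```

Request:
drive_tool([
  [0,0,0,0,0,0,0],
  [0,0,0,0,0,0,0],
])

```text
time: 37.15
position: [0.4579, -0.1674, 0.1089]
tool_rot: [0.951, 0.31, -0.0, -0.0]
ft_force: [0.4, -0.3, -1.4]
grip_width: 0.0137
```

```bash
python3 - <<'E'
from h import *
need([.604,-.095,.1],36.3-90)
E
```

```text
t 37.15 pos [ 0.4579 -0.1674  0.1089] yaw -53.9 q6 20.7 w 0.0137 F [ 0.4 -0.3 -1.4]
 local [0.1607 0.0276 0.0088] rows 3 each [0.0536 0.0092 0.0029] turn z -0.2
```

Request:
drive_tool([
  [0.0402,0.0069,0,0,0,0,0],
  [0.0402,0.0069,0,0,0,0,0],
  [0.0402,0.0069,0,0,0,0,0],
  [0.0401,0.0069,0,0,0,0,0],
  [0,0,0.02,0,0,0,0],
])

```text
time: 37.78
position: [0.6087, -0.094, 0.0903]
tool_rot: [0.95, 0.311, 0.003, 0.002]
ft_force: [-0.5, -0.5, -1.2]
grip_width: 0.0136
```

Request:
drive_tool([
  [0,0,0.02,0,0,0,0],
  [0,0,0,0,0,0,0],
  [0,0,0,0,0,0,0],
])

```text
time: 38.15
position: [0.6042, -0.0949, 0.0695]
tool_rot: [0.951, 0.311, 0.0, 0.0]
ft_force: [-0.3, -0.4, -0.6]
grip_width: 0.0137
```

```bash
python3 - <<'E'
from h import *
need([.604,-.095,.0413],36.3-90)
E
```

```text
t 38.15 pos [ 0.6042 -0.0949  0.0695] yaw -53.82 q6 34.4 w 0.0137 F [-0.3 -0.4 -0.6]
 local [-0.0003 -0.0001  0.0282] rows 1 each [-0.0003 -0.0001  0.0282] turn z -0.12
```

Request:
drive_tool([
  [-0.0003,0,0.01,0,0,0,0],
  [0,0,0.004,0,0,0,0],
  [0,0,0.004,0,0,0,0],
  [0,0,0,0,0,0,0],
])

```text
time: 38.65
position: [0.6035, -0.0948, 0.0508]
tool_rot: [0.95, 0.311, -0.0, -0.0]
ft_force: [-0.2, 0.1, -1.7]
grip_width: 0.0138
```

Request:
drive_tool([
  [0,0,0.004,0,0,0,0],
  [0,0,0.004,0,0,0,0],
  [0,0,0.0022,0,0,0,0],
  [0,0,0,0,0,0,0],
])

```text
time: 39.15
position: [0.6036, -0.0948, 0.0414]
tool_rot: [0.95, 0.311, -0.0, -0.0]
ft_force: [-1.2, 0.3, 4.9]
grip_width: 0.0138
```

```bash
python3 q.py
```

```text
-53.76 [ 0.059  0.224 -0.008] [-1.2  0.3  4.9] [ 0.6036 -0.0948  0.0414]
```

Home (on the plate with 5 N). Turn to the stop.

Request:
drive_tool([
  [0,0,0,0,0,-8,0],
  [0,0,0,0,0,-8,0],
  [0,0,0,0,0,-8,0],
  [0,0,0,0,0,-8,0],
  [0,0,0,0,0,-8,0],
])

```text
time: 39.78
position: [0.6041, -0.0955, 0.0414]
tool_rot: [0.785, 0.619, 0.0, 0.001]
ft_force: [-0.8, -1.0, 1.9]
grip_width: 0.0137
```

Request:
drive_tool([
  [0,0,0,0,0,-6,0],
  [0,0,0,0,0,0,0],
])

```text
time: 40.02
position: [0.6041, -0.0954, 0.0414]
tool_rot: [0.754, 0.657, 0.0, 0.001]
ft_force: [-1.2, -1.6, 2.6]
grip_width: 0.0138
```

```bash
python3 q.py
```

```text
-7.83 [-0.257  0.09  -0.02 ] [-1.2 -1.6  2.6] [ 0.6041 -0.0954  0.0414]
```

Request:
drive_tool([
  [0,0,0,0,0,-5,0],
  [0,0,0,0,0,0,0],
])

```text
time: 40.28
position: [0.6041, -0.0954, 0.0414]
tool_rot: [0.725, 0.689, 0.0, 0.001]
ft_force: [-0.8, -1.5, 4.5]
grip_width: 0.0136
```

```bash
python3 q.py
```

```text
-2.92 [-0.362  0.143 -0.136] [-0.8 -1.5  4.5] [ 0.6041 -0.0954  0.0414]
```

Request:
drive_tool([
  [0,0,0,0,0,-2,0],
  [0,0,0,0,0,0,0],
])

```text
time: 40.52
position: [0.6041, -0.0954, 0.0414]
tool_rot: [0.713, 0.702, 0.0, 0.0]
ft_force: [-1.6, -3.7, 4.5]
grip_width: 0.0136
```

```bash
python3 q.py
```

```text
-0.89 [-0.49   0.164 -0.599] [-1.6 -3.7  4.5] [ 0.6041 -0.0954  0.0414]
```

Request:
drive_tool([
  [0,0,0,0,0,2,0],
  [0,0,0,0,0,0,0.6],
  [0,0,0,0,0,0,0.6],
  [0,0,0,0,0,0,0.6],
  [0,0,0,0,0,0,0.6],
])

```text
time: 41.15
position: [0.6036, -0.0946, 0.0407]
tool_rot: [0.724, 0.69, -0.0, -0.0]
ft_force: [0.8, -0.7, -0.7]
grip_width: 0.0456
```

Request:
drive_tool([
  [0,0,0,0,0,0,0.6],
  [0,0,-0.03,0,0,0,0.6],
  [0,0,-0.05,0,0,0,0.6],
  [0,0,-0.05,0,0,0,0.6],
  [-0.03,-0.05,0,0,0,0,0.6],
])

```text
time: 41.78
position: [0.5586, -0.1238, 0.1759]
tool_rot: [0.723, 0.691, 0.003, 0.007]
ft_force: [-0.7, -1.3, -0.5]
grip_width: 0.0521
```

Request:
drive_tool([
  [-0.03,-0.05,0,0,0,0,0.6],
  [-0.03,-0.05,0,0,0,0,0.6],
  [-0.03,0,0,0,0,0,0.6],
  [-0.03,0,0,0,0,0,0.6],
  [0,0,0,0,0,0,0.6],
])

```text
time: 42.4
position: [0.447, -0.2397, 0.1713]
tool_rot: [0.725, 0.689, 0.0, 0.001]
ft_force: [0.2, 0.6, -0.1]
grip_width: 0.052
```

```bash
python3 - <<'E'
from meas import *
V=[]
for n in('scene','side'):
    p,d,m=shot(n); tops(n,p,d,m,.052,.068,12,(.55,.68,-.15,.17)); tops(n,p,d,m,.034,.046,60,(.3,.65,.25,.45)); tops(n,p,d,m,.043,.056,12,(.35,.55,-.25,.25)); V.append(p[40:360])
p,d,m=shot('wrist'); tops('wrist',p,d,m,.052,.07,40,(.55,.7,-.18,.17)); need([.6,0,.2])
cv2.imwrite('pics/v13.png',np.hstack([cv2.resize(V[0],(400,250)),cv2.resize(V[1],(400,250))]))
E
```

```text
scene 98 [282. 178.] c [635.1  46.1] L 50 W 15 ang 86.7 z 0.059 [139. 152. 157.]
scene 112 [260. 195.] c [620.  -27.5] L 48 W 17 ang 83.3 z 0.0596 [141. 154. 159.]
scene 123 [237. 213.] c [606.  -99.9] L 47 W 16 ang 86.9 z 0.0596 [140. 153. 158.]
scene 1143 [297. 101.] c [486.5 342.8] L 288 W 68 ang 4.1 z 0.0386 [211. 225. 230.]
side 53 [267. 173.] c [602.9 -87.7] L 56 W 15 ang 86.5 z 0.0598 [159. 170. 178.]
side 59 [260. 186.] c [617.  -11.7] L 61 W 15 ang 87.5 z 0.0601 [172. 183. 191.]
side 70 [253. 200.] c [630.6  57.6] L 56 W 15 ang 85.5 z 0.0602 [171. 182. 190.]
side 2752 [314. 285.] c [485.1 351.4] L 283 W 68 ang 4.1 z 0.0394 [232. 236. 238.]
wrist 1074 [423.  27.] c [600.8 -97.6] L 45 W 18 ang 85.6 z 0.0606 [203. 210. 213.]
t 42.55 pos [ 0.4463 -0.2364  0.1708] yaw -2.76 q6 -37.9 w 0.0522 F [0.5 0.  0. ]
 local [ 0.2436  0.1422 -0.0291] rows 5 each [ 0.0487  0.0284 -0.0058] turn z None
```

View pics/v13.png

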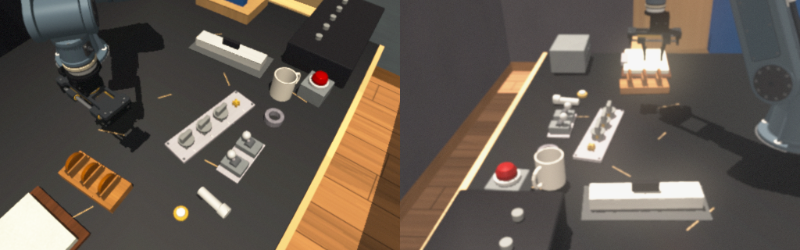

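```bash
python3 -c "
from h import *
print(robot.hand_in(), robot.get_obs()['time'])"
```

```text
the job is handed in; nothing more can be done
the job is handed in; nothing more can be done
```

The cover is standing on the mat, and all three knobs I found are fitted and turned off. I handed the job in at about 42.5 s of the 200 s allowed. No verdict came back.

- **Cover:** My first grasp missed because I lifted before the fingers had closed; the cover stayed where it was. The second grasp held. It now stands upright at about (0.486, 0.347), within a few millimetres of the mat's centre.
- **Knobs:** I found three, in both fixed camera views, and saw no fourth. They went on spindles 2, 3 and 4. By the arm's height reading each underside reached z ≈ 12 mm, the plate's top. Spindle 1 is left bare.
- **Dimmers:** I turned each one anticlockwise until the z-moment jumped to about 0.5 N m. At that point the finger bar stood about 9–10° past the panel's line, which fits the stop plus the free play.

**Last checks:**
- All three finger bars lie at 83–87°, with tops at 59–61 mm in the depth images. That is 1–3 mm below the expected 62 mm; the knobs on the desk read 1–3 mm low in the same way.
- The cover was still on the mat, the bystanders looked undisturbed and the gripper was clear of everything.
- The scene and side cameras disagreed with each other by up to about 16 mm in y. For the final placing I therefore used the wrist camera and the plate's outline.

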